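Push the egg carton home with the shelf pusher

ROBOT

A 6-joint arm with a two-finger parallel gripper is mounted at the origin on the work surface. World frame = base frame: x ahead of the robot, y to its left, z up, the work surface at z = 0. Lengths are in mm, angles in rad, forces in N, time in s.
With the tool pointing down it reaches from about 250 to 725 mm from the base axis. Payload 4 kg.
Tool frame: the origin (TCP) lies at the very end of the fingers, on their centre line; the grasp point (between the pads) lies 19 mm behind it; z points along the fingers, y is the line along which they close (so a half turn about z gives the same grasp; the last joint's range is limited). The gripper opens to 85 mm and grips with 20 to 120 N. Pads are 22 mm wide; open, the fingers measure 114 mm over their backs; the gripper's body (76 mm by 85 mm) begins 54 mm behind the grasp point. The pads swing forward as they close: fully open they stand 13 mm farther back than shut.
Start: joints at [1.291, 0.241, 0.005, 1.335, 0, 1.571], TCP at [138.08, 480.555, 231.306] pointing down, gripper open.
Joint ranges: [-2.72, 2.72], [-1.05, 1.87], [-1.09, 1.28], [-1.99, 2.15], [-1.42, 1.44], [-3.14, 3.14]. Speed limits (rad/s): [2.79, 2.79, 3.14, 3.14, 3.14, 3.14].

INTERFACE

Orientations are given as [roll, pitch, yaw] about the fixed x, y, z axes, in that order (R = Rz(yaw) Ry(pitch) Rx(roll)).
In Python, from workcell import ctrl, camera gives the robot as it stands. The module is installed in compiled form; this text tells all that it offers.
- The arm moves only by the tool play_rows, never from a script. Its argument "steps" is one flat list of numbers, 7 for each row, row after row: the shift along the tool's x, y, z in cm, then the turn, a rotation vector about the tool's x, y, z in rad, then the opening, from 0 (shut) to 1 (fully open). In form: [dx, dy, dz, ax, ay, az, hand, dx, dy, dz, ax, ay, az, hand, ...]. A call has 1 to 8 rows; each row shifts and turns the commanded pose from where the row before left it, along the tool's axes as they then stand; what a row does not reach is not made up. A row lasts 1/10 s, in which the tool goes at most 50 mm and 8.59 degrees, less where a joint would pass 70% of its speed; a pose out of reach is approached as far as the arm can. A call is refused whole if a number of a shift passes 5 or a number of a turn 0.15, either way. A call with a gripper value outside its range is refused whole. The fingers move at their own pace and stop on an object; "squeeze" is the grip in N (left out, the last holds). Time passes only in rows, so rows that do not move let the fingers close. It gives the time, the measured TCP pose, the force, the opening and the grip force at its end, in the units of the state.
- ctrl.get_state(): the state, without advancing time (a new reading comes with each control period).
- camera(name): name is "side" or "top"; returns a dict with "img" (384x512x3 uint8, blue, green, red), "z_map" (384x512 float32, mm along the optical axis (not along the pixel's ray), 0 where there is no reading), "fov_y" (degrees; the focal length in pixels is half the picture's height over the tangent of half this angle, whatever the lens; pixels are square), "cx", "cy" (the principal point, pixels), "k1" (the pictures are not rectified: a ray, as slopes to the right and down, at radius r is drawn at 1 + k1 r^2 times it, then the intrinsics apply), "R" (3x3) and "t" (3): a world point X has camera coordinates R X + t. Camera axes: x right, y down, z forward; pixel columns grow to the right and rows downward; lengths in mm; the calibration is good to about 2 mm. A picture is of the moment at which its call begins.
- ctrl.finish_job(): hands the job in; it is judged then, once.
The state is a dict: "time": time; "joints": joint angles; "joint_velocities": joint speeds; "joint_torque": joint torques, N m; "ee_pos": TCP position; "eef_rot": TCP orientation; "contact_force": force on the tool from outside, world axes, zero at the start; "torque": the same for the moment, N m; "opening": finger opening in mm; "gripper_force": force on a finger pad.
Only numpy, scipy, OpenCV 4.12 (cv2) and the standard library are available. Lean on these libraries where they do the work, as an engineer would, in place of code of your own. Each camera call takes 0.05 s, during which the arm holds its last target. There are 200 camera calls.

TASK

Draw the shelf pusher out of its sloping sleeve, lay it flat on the cork mat and let go, then take it again by the outer half of its wooden handle and use the orange head to push the yellow-lidded egg carton under the low bridge shelf until it stands squarely on the blue-and-yellow marker. Touch that carton only with the pusher, leave the two green cartons, the bottle and the jar where they stand, and finish by laying the pusher flat on the cork mat again.

Things in the scene. Friction and masses are not known exactly. Their poses are not given: they have to be found in the camera images.
- pusher: Shelf pusher, a rigid T-shaped hand rake 142 mm long, about 160 g: orange head plate, pale wooden handle. Origin: middle of its length, on its underside (z = 0 is the plane it lies flat on). +x runs from the butt to the head, +z up when lying flat. It starts with its handle swallowed by the holster's sleeve, +x pointing up at 30 degrees, and comes out along +x, 105 mm of travel.
- pusher_head (a point): Top centre of the pusher's head, at (65, 0, 60) mm in the pusher's frame. The head is a plate 12 mm thick (x 59 to 71 mm), 70 mm wide (y), 60 mm tall (z 0 to 60). At the start it leans with the pusher, its z axis 30 degrees from vertical; about 35 mm of handle shows between it and the sleeve.
- pusher_butt (a point): Centre of the handle's end face, at (-71, 0, 13) mm in the pusher's frame. The handle is a bar 18 mm wide (y) and 26 mm tall (z 0 to 26), from x = -71 to 59 mm; its outer half is x below 0.
- holster: Fixed wooden foot 130 (x) x 100 x 12 mm that carries a dark steel sleeve sloping up at 30 degrees towards the holster's +x. Origin: centre of the foot's underside on the counter. It stands to the left or right in front of the robot, the cork mat on the other side.
- holster_mouth (a point): Centre of the sleeve's open upper end. The sleeve is 24 mm wide and 32 mm tall inside, 36 x 43 mm outside, about 100 mm long, closed everywhere else.
- mat: Cork mat 190 mm (x) x 170 mm (y), fixed, as good as flush with the counter (1 mm, the pusher lies at counter height). Origin: its centre. The pusher lies on it when its middle is no more than 70 mm from the mat's centre along each side, whichever way it points.
- carton: Egg carton with yellow lid, grey pulp tray, loose, 300 to 500 g: 95 mm (x) x 135 mm (y) x 68 mm tall, upright faces. Origin: centre of its underside; +x points away from the robot into the display. It stands on the counter in front of the empty place, a little askew and to one side. It slides with friction and stops when no longer pushed.
- marker: Flat marker on the counter, blue with a yellow border, 95 mm (x) x 135 mm (y), the carton's footprint, as good as flush. Origin: its centre. +x points away from the robot. It marks the empty one of three places in a row 160 mm apart; the carton belongs centred and square on it.
- bridge: Fixed low wooden bridge shelf over the display row. Origin: on the counter at the centre of the middle place. Board 70 mm deep (x -75 to -5 mm), 500 mm wide (y), underside 130 mm and top 148 mm above the counter, with jars reaching up to 203 mm above the counter standing fixed on it. End posts 50 mm (x) x 16 mm (y) at x = -40 mm, y = +-242 mm.
- neighbour_a: Green-lidded egg carton, loose, 95 x 135 x 68 mm, in one of the other two places. Origin: centre of its underside. Leave alone.
- neighbour_b: Green-lidded egg carton, same size, in the other place. Origin: centre of its underside. Leave alone.
- bottle: Amber bottle, loose, 56 mm diameter, 165 mm tall, in front of neighbour_a. Origin: centre of its underside. Leave alone.
- jar: Red jar with brass lid, loose, 68 mm diameter, 95 mm tall, in front of neighbour_b. Origin: centre of its underside. Leave alone.
Mind the look-alikes: they are no part of the job. Of the things that look like the pusher, the smallest one is meant. What is shaped like the carton but pink or purple is not meant.

How it is judged:
By the outcome, as a careful person would: the job done as asked, in the order asked, and still so for the second after the job is handed in, with the robot touching nothing.
It also fails if it takes over 72 s, if anything falls off the work surface, if the arm or the gripper's body presses on something with over 40 N, if the wrist force passes 120 N, or if a joint passes its speed limit or range.

## Working session

There is one attempt and no reset: what is moved stays moved. The work goes in short steps, Python scripts to look and compute and a tool call to move; the robot and the scene stay as the last step left them, time stands still between calls to the robot, and variables do not carry over. Pictures are saved under pics/ and viewed, at most 13 in all, crops included, and the job is handed in when it is done.

Besides the shell and the picture viewer there is one more tool, called after "Call:" by a JSON object that holds its "fn" and its "kwargs". play_rows: Moves the arm, as the interface text tells. Its arguments: {"type":"object","properties":{"steps":{"type":"array"},"squeeze":{"type":"number"}},"required":["steps"]}

```bash
mkdir -p pics; cat > h.py <<'E'
import numpy as np, cv2
from workcell import ctrl, camera
from scipy.spatial.transform import Rotation as Ro
def K(c):
    f=c["img"].shape[0]/2/np.tan(np.radians(c["fov_y"])/2); return f
def rays(c,uv):
    f=K(c); p=(np.atleast_2d(uv).astype(float)-[c["cx"],c["cy"]])/f
    q=p.copy()
    for _ in range(20): q=p/(1+c["k1"]*(q**2).sum(1,keepdims=True))
    return np.c_[q,np.ones(len(q))]
def plane(c,uv,z):
    d=rays(c,uv)@c["R"]; o=-c["R"].T@c["t"]
    s=(z-o[2])/d[:,2]; return o+s[:,None]*d
def cloud(c):
    h,w=c["z_map"].shape; v,u=np.mgrid[:h,:w]
    r=rays(c,np.c_[u.ravel(),v.ravel()])*c["z_map"].reshape(-1,1)
    return ((r-c["t"])@c["R"]).reshape(h,w,3)
def proj(c,X):
    p=np.atleast_2d(X)@c["R"].T+c["t"]; q=p[:,:2]/p[:,2:]
    return q*(1+c["k1"]*(q**2).sum(1,keepdims=True))*K(c)+[c["cx"],c["cy"]]
E
python3 - <<'E'
from h import *
for n in("top","side"):
    c=camera(n); cv2.imwrite(f"pics/{n}0.png",cv2.resize(c["img"],(800,600),interpolation=cv2.INTER_CUBIC))
    np.save(f"{n}0.npy",c,allow_pickle=True); print(n,c["fov_y"],c["k1"],-c["R"].T@c["t"],c["R"][2])
s=ctrl.get_state();print(s)
E
```

```text
top 44.09547476087394 -0.12667609446822906 [  99.59560737   92.41911315 1638.58047855] [ 0.20771943  0.01715774 -0.97803796]
side 43.627871710559305 -0.11150629384045999 [ 677.07798884  484.29510406 1442.07106655] [-0.17182366 -0.25898991 -0.95047402]
{'time': 0.1, 'joints': array([ 1.29101447e+00,  2.41328121e-01,  3.87418004e-03,  1.33524196e+00,
       -1.12519003e-05,  1.57078901e+00]), 'joint_velocities': array([-1.13404960e-03,  6.65564947e-05,  3.50179433e-03, -3.03342945e-04,
        1.30448584e-03, -7.18024316e-04]), 'joint_torque': array([ 3.25571591e-04, -3.73138118e+01,  2.53010881e+01,  1.09013767e-02,
        3.35369032e-05, -6.03428134e-06]), 'ee_pos': array([137.91744578, 480.00409073, 230.51257514]), 'eef_rot': array([-3.13969308e+00,  1.12379819e-05,  2.86181813e+00]), 'contact_force': array([-0.11808768, -0.42962851, -0.61344312]), 'torque': array([0.02412854, 0.00684143, 0.03195884]), 'gripper_force': 0.0, 'opening': 85.47812000654122}
```

View pics/top0.png

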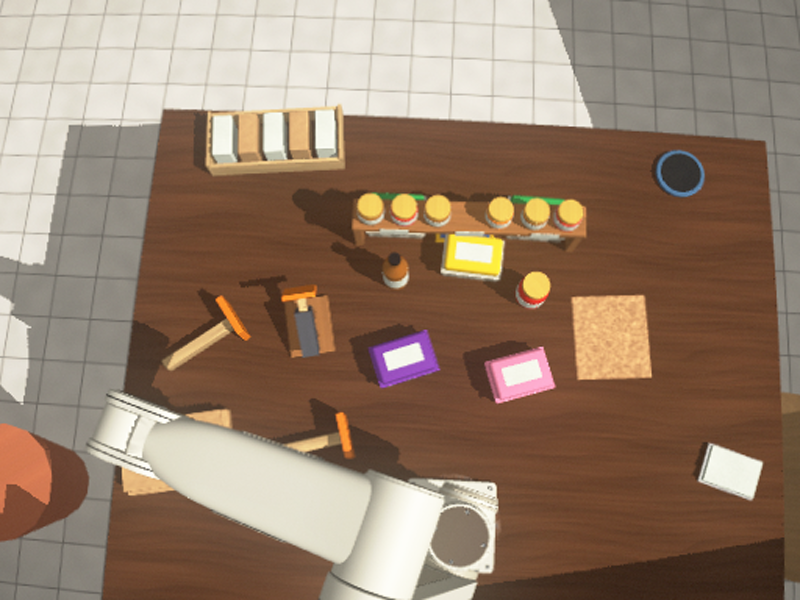

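View pics/side0.png

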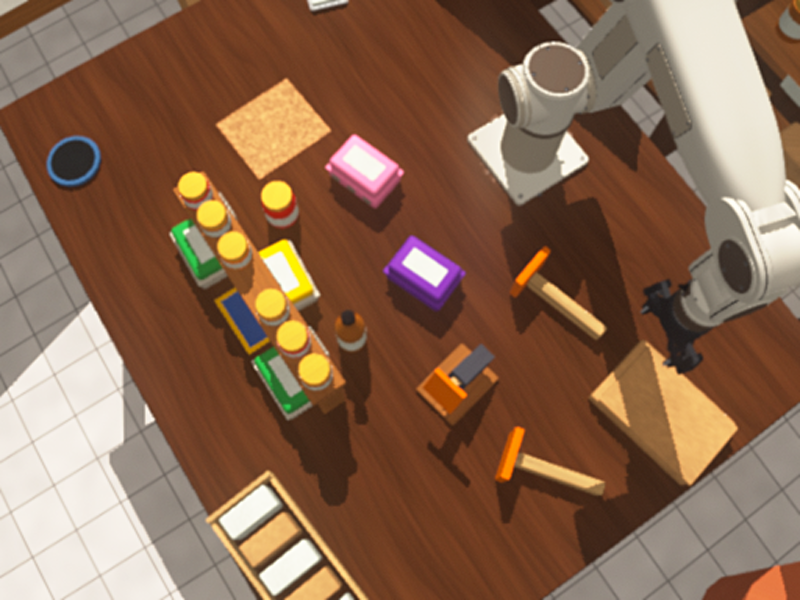

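The top view shows the sleeved pusher at (300,293) and two loose look-alikes at (205,335) and (325,440), all in the 800x600 picture. The mat is at (612,337), the yellow carton at (473,257), and the purple and pink decoys at (404,358) and (520,374). The side view shows the marker at (242,320). The meant pusher is the sleeved one, being the smallest and sitting in the holster. I'll measure by colour and confirm in a crop.

```bash
cat > m.py <<'E'
from h import *
def blobs(c,lo,hi,amin=60):
    hsv=cv2.cvtColor(c["img"],cv2.COLOR_BGR2HSV); m=cv2.inRange(hsv,np.array(lo),np.array(hi))
    n,l,s,ce=cv2.connectedComponentsWithStats(m)
    return [(l==i) for i in range(1,n) if s[i,4]>=amin]
E
python3 - <<'E'
from m import *
np.set_printoptions(precision=1,suppress=True)
cols={"yellow":((22,120,120),(35,255,255)),"orange":((5,190,120),(17,255,255)),"green":((50,100,50),(80,255,255)),"blue":((105,80,40),(125,255,255)),"red":((0,180,100),(4,255,255)),"cork":((10,80,150),(18,160,255))}
for n in("top","side"):
    c=np.load(n+"0.npy",allow_pickle=True).item(); P=cloud(c)
    for k,(lo,hi) in cols.items():
        for b in blobs(c,lo,hi):
            p=P[b]; p=p[c["z_map"][b]>0]; v,u=np.nonzero(b)
            if len(p)<20: continue
            zt=np.percentile(p[:,2],90); t=p[abs(p[:,2]-zt)<8]
            (cx,cy),(w,h),a=cv2.minAreaRect(t[:,:2].astype(np.float32))
            print(n,k,len(u),"px",np.array([u.mean(),v.mean()])*800/512,"z90 %.0f"%zt,"rect",np.array([cx,cy,w,h,a]),"med",np.median(p,0))
c=np.load("side0.npy",allow_pickle=True).item()["img"][195:325,255:400]
d=np.load("top0.npy",allow_pickle=True).item()["img"][165:245,95:225]
cv2.imwrite("pics/crop.png",np.hstack([cv2.resize(c,(400,360),interpolation=2),cv2.resize(d,(400,360),interpolation=2)]))
E
```

```text
top yellow 166 px [370.1 204.2] z90 207 rect [639.  202.5  46.8  42.2   3.8] med [640.  201.  202.8]
top yellow 174 px [403.8 204.9] z90 207 rect [641.6 131.9  47.1  41.9   3.1] med [642.2 131.5 202.3]
top yellow 160 px [437.9 206.5] z90 207 rect [642.3  61.8  45.6  44.1  81. ] med [641.8  62.2 203. ]
top yellow 165 px [500.7 208.4] z90 207 rect [645.5 -67.6  45.7  46.   34.9] med [645.1 -66.7 202.8]
top yellow 170 px [536.9 208.9] z90 206 rect [ 648.5 -141.6   50.4   43.     1.2] med [ 648.5 -142.9  201.8]
top yellow 159 px [570.5 210.6] z90 206 rect [ 650.  -210.3   47.    45.1   55.8] med [ 649.9 -211.8  202.1]
top yellow 547 px [473.3 255.2] z90 71 rect [587.4 -22.6 120.2  83.6  88.8] med [575.4 -24.4  66.4]
top yellow 214 px [535.8 284.1] z90 99 rect [ 517.6 -158.4   55.1   54.1   59.5] med [ 517.3 -160.    94.8]
top orange 172 px [298.5 292.4] z90 152 rect [453.1 342.9  13.9  65.   16.2] med [461.7 344.2 140.4]
top orange 201 px [232.  317.3] z90 85 rect [418.4 501.6  95.8  17.1  36.8] med [415.3 496.   78.6]
top orange 147 px [343.4 430.7] z90 85 rect [181.8 234.1  79.1  16.2 
[... 2897 characters left out ...]
  2. ]
side cork 186 px [570.6 306.6] z90 40 rect [147.6 338.9  25.6 148.5  15.5] med [150.6 334.   35.2]
side cork 1992 px [687.6 419.9] z90 46 rect [121.1 611.1 150.9 226.4  11.6] med [ 96.2 648.8  42.5]
side cork 368 px [613.2 398.3] z90 46 rect [200.2 536.1  90.7  46.8  67.2] med [194.  522.6  41.4]
side cork 209 px [560.7 473.2] z90 39 rect [360.9 579.3  25.7 166.1  37.2] med [356.9 584.2  35. ]
side cork 624 px [274.2 532.2] z90 59 rect [860.7 429.9 139.  282.    6. ] med [829.2 369.6  46. ]
side cork 586 px [269.1 538.8] z90 80 rect [865.4 388.7  99.7  45.5   4.9] med [863.3 390.8  76.4]
side cork 391 px [316.9 586.4] z90 80 rect [846.1 507.2  85.6  44.3   6.5] med [832.4 501.8  76. ]
```

View pics/crop.png

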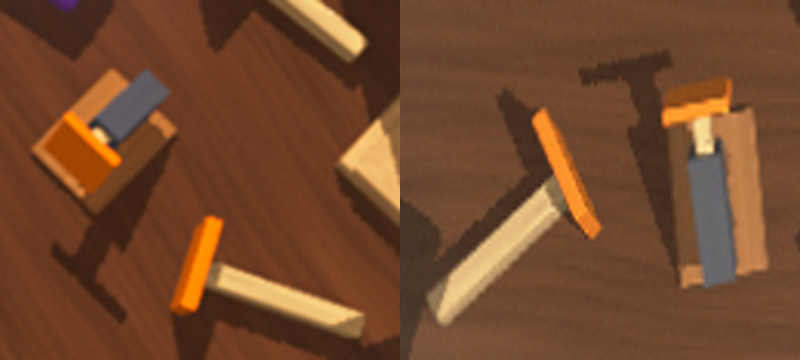

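The crop shows the sleeved pusher (left crop, head at (85,150)) clearly smaller than the loose one (head at (200,270)). The sleeved head measures about 66 mm against 95 mm, so that one is meant. Next I'll refine its axis and the marker and carton poses.

```bash
python3 - <<'E'
from m import *
np.set_printoptions(precision=3,suppress=True)
for n in("top","side"):
    c=np.load(n+"0.npy",allow_pickle=True).item(); P=cloud(c); hsv=cv2.cvtColor(c["img"],cv2.COLOR_BGR2HSV)
    ok=(c["z_map"]>0)&(abs(P[...,0]-420)<90)&(abs(P[...,1]-320)<75)&(P[...,2]>20)
    st=ok&(hsv[...,0]>90)&(hsv[...,0]<135)&(hsv[...,2]>50); st=cv2.erode(st.astype(np.uint8),np.ones((2,2)))>0
    og=ok&(hsv[...,1]>190)&(hsv[...,0]<18); wd=ok&(hsv[...,0]>12)&(hsv[...,0]<30)&(hsv[...,2]>120)&(hsv[...,1]<150)&(P[...,2]>60)
    for k,m in(("steel",st),("head",og),("wood",wd)):
        p=P[m]; 
        if len(p)<8: print(n,k,len(p)); continue
        ce=p.mean(0); d=np.linalg.svd(p-ce)[2]; print(n,k,len(p),ce,"ax",d[0],"nrm",d[2],p.min(0),p.max(0))
    # bridge board top corners, carton lid
    (cx,cy),(w,h),a=cv2.minAreaRect(np.argwhere(st).astype(np.float32)[:,::-1])
    lid=(c["z_map"]>0)&(abs(P[...,0]-575)<75)&(abs(P[...,1]+22)<90)&(abs(P[...,2]-69)<7)&(((hsv[...,0]>20)&(hsv[...,0]<36)&(hsv[...,1]>80))|(hsv[...,1]<60))
    v,u=np.nonzero(lid); q=plane(c,np.c_[u,v],68)
    print(n,"lid",cv2.minAreaRect(q[:,:2].astype(np.float32)),q.min(0),q.max(0))
    b=blobs(c,(105,80,40),(125,255,255),200)
    for x in b:
        v,u=np.nonzero(x); q=plane(c,np.c_[u,v],0); print(n,"blue",cv2.minAreaRect(q[:,:2].astype(np.float32)))
    for lo,hi in (((50,100,50),(80,255,255)),):
        for x in blobs(c,lo,hi,30):
            v,u=np.nonzero(x); q=plane(c,np.c_[u,v],68); print(n,"green",cv2.minAreaRect(q[:,:2].astype(np.float32)),q.max(0))
    br=(c["z_map"]>0)&(abs(P[...,0]-640)<60)&(abs(P[...,2]-150)<6); p=P[br]
    r=cv2.minAreaRect(p[:,:2].astype(np.float32)); print(n,"board",r)
    bt=(c["z_map"]>0)&(abs(P[...,0]-540)<60)&(abs(P[...,1]-115)<60)&(P[...,2]>130); print(n,"bottle",np.median(P[bt],0))
E
```

```text
top steel 0
top head 156 [461.898 343.719 137.295] ax [ 0.355 -0.908 -0.224] nrm [-0.789 -0.162 -0.593] [441.19  310.535 100.276] [487.048 380.03  158.536]
top wood 53 [443.854 338.553 102.425] ax [-0.77  -0.042 -0.637] nrm [ 0.046  0.992 -0.121] [429.87  327.472  69.395] [460.615 351.76  116.246]
top lid ((588.6873168945312, -21.631675720214844), (121.90889739990234, 84.23388671875), 86.9204330444336) [545.734 -83.02   68.   ] [629.486  40.6    68.   ]
top green ((713.8956909179688, 173.91290283203125), (7.531789302825928, 42.33576583862305), 2.975372552871704) [718.755 195.248  68.   ]
top green ((723.2841186523438, -127.75066375732422), (15.046036720275879, 46.46553421020508), 3.424114942550659) [ 730.705 -104.711   68.   ]
top green ((722.5478515625, -196.81997680664062), (50.032318115234375, 13.353413581848145), 88.03314208984375) [ 729.957 -172.036   68.   ]
top board ((643.2702026367188, -5.02740478515625), (74.5608901977539, 499.8113708496094), 1.1597882509231567)
top bottle [536.734 147.963 163.719]
side steel 0
side head 410 [468.671 345.537 130.274] ax [ 0.036 -0.973  0.22
[... 337 characters left out ...]
547.757 -85.639  68.   ] [606.842  38.915  68.   ]
side blue ((841.3591918945312, -527.6692504882812), (120.97254943847656, 116.97478485107422), 64.6313247680664)
side blue ((700.136962890625, -7.877376556396484), (35.05603790283203, 109.3968276977539), 1.2908250093460083)
side green ((710.4554443359375, -163.01052856445312), (49.31629943847656, 128.0996551513672), 0.15780939161777496) [735.028 -98.998  68.   ]
side green ((700.9988403320312, 154.9202880859375), (45.92401123046875, 124.75397491455078), 0.5169206857681274) [724.212 217.307  68.   ]
side board ((644.791015625, -7.0483856201171875), (73.11261749267578, 499.010009765625), 1.4987921714782715)
side bottle [540.738 149.9   165.026]
```

```bash
python3 - <<'E'
from m import *
np.set_printoptions(precision=3,suppress=True)
for n in("top","side"):
    c=np.load(n+"0.npy",allow_pickle=True).item(); P=cloud(c); hsv=cv2.cvtColor(c["img"],cv2.COLOR_BGR2HSV)
    i=c["img"].astype(int); ok=(c["z_map"]>0)&(abs(P[...,0]-400)<70)&(abs(P[...,1]-325)<50)&(P[...,2]>28)
    st=ok&(i[...,0]>i[...,2]-6)
    for k,m in(("steel",st),):
        p=P[m]; 
        ce=p.mean(0); d=np.linalg.svd(p-ce)[2]; print(n,k,len(p),ce,"ax",d[0],"az",np.degrees(np.arctan(d[0][1]/d[0][0])),"el",np.degrees(np.arcsin(d[0][2])),"nrm",d[2],p.min(0),p.max(0))
        top=p[np.argsort(p@d[0])]; print(top[:4].mean(0),top[-4:].mean(0))
    og=(c["z_map"]>0)&(abs(P[...,0]-460)<40)&(abs(P[...,1]-345)<50)&(P[...,2]>60)&(hsv[...,1]>190)&(hsv[...,0]<18)
    p=P[og]
    for az in (6,8,10,12):
        A=np.radians(az); yv=np.array([-np.sin(A),np.cos(A),0]); a=np.array([np.cos(A)*.866,np.sin(A)*.866,.5]); z=np.cross(a,yv)
        q=np.c_[p@a,p@yv,p@z]; print(az,np.percentile(q,[2,50,98],axis=0).ravel(), "steel y",np.median(P[st]@yv),"z",np.percentile(P[st]@z,[10,50,90]),"x",np.percentile(P[st]@a,[1,99]))
E
```

```text
top steel 292 [386.555 327.269  82.366] ax [-0.846 -0.188 -0.5  ] az 12.534173201907196 el -29.984094599715586 nrm [-0.411 -0.368  0.834] [341.726 303.735  38.714] [435.867 351.847 113.015]
[426.216 336.186 110.739] [343.336 324.083  56.747]
6 [ 488.48   262.042 -165.01   498.43   292.986 -121.599  503.772  326.153
 -108.693] steel y 284.7662894737253 z [-142.998 -137.046 -132.614] x [353.944 451.365]
8 [ 497.36   244.44  -170.488  507.465  275.485 -126.873  511.581  308.417
 -113.74 ] steel y 270.2004833736257 z [-147.643 -141.872 -137.559] x [362.523 460.159]
10 [ 505.776  226.432 -175.647  515.594  257.726 -131.682  519.196  291.013
 -118.476] steel y 254.93221569177524 z [-152.206 -146.524 -142.126] x [370.786 468.531]
12 [ 513.708  207.974 -180.48   523.385  239.653 -135.902  526.274  273.009
 -122.892] steel y 239.47486499928203 z [-156.501 -150.877 -146.498] x [378.632 476.348]
side steel 281 [389.877 329.492  86.065] ax [0.844 0.199 0.498] az 13.263950330134504 el 29.869182864837324 nrm [-0.49  -0.093  0.867] [345.712 306.025  57.439] [436.69  353.644 113.134]
[350.191 312.125  59.966] [429.759 335.607 111.894]
6 [ 489.524  261.416 -171.119  501.156  294.97  -137.157  505.777  327.334
 -110.195] steel y 286.8101830647651 z [-139.514 -136.515 -133.737] x [359.878 455.76 ]
8 [ 499.09   243.728 -175.816  509.816  277.546 -142.093  514.148  309.563
 -115.121] steel y 271.90315546100265 z [-144.27  -141.465 -138.721] x [368.127 464.092]
10 [ 507.966  225.719 -180.646  517.905  259.53  -146.634  521.917  291.538
 -119.869] steel y 256.6899205149877 z [-148.886 -146.056 -143.36 ] x [375.822 471.876]
12 [ 514.982  207.321 -184.871  525.389  240.788 -150.954  529.692  273.093
 -124.322] steel y 241.2246058404079 z [-153.332 -150.346 -147.745] x [383.117 479.162]
```

```bash
cat > plan.py <<'E'
from h import *
np.set_printoptions(precision=3,suppress=True)
def pose():
    s=ctrl.get_state(); return s["ee_pos"],Ro.from_euler("xyz",s["eef_rot"])
def rot(az,el): # tool x along azimuth az, raised by el (deg); tool z down
    A,E=np.radians([az,el]); x=np.array([np.cos(A)*np.cos(E),np.sin(A)*np.cos(E),np.sin(E)]); y=np.array([np.sin(A),-np.cos(A),0])
    return Ro.from_matrix(np.c_[x,y,np.cross(x,y)])
def rows(p,R,tgt,Rt,n,hand,rv=None):
    """n rows from (p,R) to (tgt,Rt); rounded, with the rounding carried on"""
    p0=p.copy(); rv=(R.inv()*Rt).as_rotvec() if rv is None else np.array(rv); w=np.round(rv/n,3); out=[]
    for i in range(n):
        d=np.round(R.inv().apply(p0+(tgt-p0)*(i+1)/n-p)/10,2); p=p+R.apply(d*10); R=R*Ro.from_rotvec(w); out.append(list(d)+list(w)+[hand])
    for i in range(0,n,8): print(", ".join("%g"%x for r in out[i:i+8] for x in r))
    print("end",p,"rot err",np.degrees((R.inv()*Rt).magnitude()))
    return p,R
E
python3 - <<'E'
from plan import *
p,R=pose()
p,R=rows(p,R,np.array([390.,328,260]),rot(12,0),19,1)
tz=np.array([.489,.104,-.866]);G=np.array([452.9,342,103.4])
p,R=rows(p,R,G-75*tz,rot(12,30),5,1)
E
```

```text
-1.5, -0.4, -0.15, -0, 0, 0.14, 1, -1.53, -0.19, -0.16, -0, 0, 0.14, 1, -1.55, 0.02, -0.15, -0, 0, 0.14, 1, -1.53, 0.25, -0.16, -0, 0, 0.14, 1, -1.49, 0.45, -0.15, -0, 0, 0.14, 1, -1.4, 0.66, -0.16, -0, 0, 0.14, 1, -1.3, 0.84, -0.15, -0, 0, 0.14, 1, -1.17, 1.02, -0.16, -0, 0, 0.14, 1
-1.01, 1.17, -0.15, -0, 0, 0.14, 1, -0.84, 1.3, -0.15, -0, 0, 0.14, 1, -0.65, 1.41, -0.16, -0, 0, 0.14, 1, -0.45, 1.48, -0.15, -0, 0, 0.14, 1, -0.24, 1.53, -0.16, -0, 0, 0.14, 1, -0.02, 1.55, -0.15, -0, 0, 0.14, 1, 0.19, 1.54, -0.16, -0, 0, 0.14, 1, 0.41, 1.49, -0.15, -0, 0, 0.14, 1
0.61, 1.43, -0.16, -0, 0, 0.14, 1, 0.81, 1.32, -0.15, -0, 0, 0.14, 1, 0.98, 1.2, -0.15, -0, 0, 0.14, 1
end [390.017 327.985 259.961] rot err 0.4500328400842713
0.54, -0.02, 1.83, 0.001, 0.105, -0.001, 1, 0.34, -0.02, 1.88, 0.001, 0.105, -0.001, 1, 0.15, -0.01, 1.9, 0.001, 0.105, -0.001, 1, -0.05, -0.02, 1.91, 0.001, 0.105, -0.001, 1, -0.26, -0.01, 1.9, 0.001, 0.105, -0.001, 1
end [416.212 334.22  168.304] rot err 0.14046822474535536
```

Call:
{"fn": "play_rows", "kwargs": {"steps": [-1.5, -0.4, -0.15, 0, 0, 0.14, 1, -1.53, -0.19, -0.16, 0, 0, 0.14, 1, -1.55, 0.02, -0.15, 0, 0, 0.14, 1, -1.53, 0.25, -0.16, 0, 0, 0.14, 1, -1.5, 0.45, -0.15, 0, 0, 0.14, 1, -1.4, 0.66, -0.16, 0, 0, 0.14, 1, -1.3, 0.84, -0.15, 0, 0, 0.14, 1, -1.17, 1.02, -0.16, 0, 0, 0.14, 1]}}

```text
time: 0.9
ee_pos: [244.6, 415.8, 243.3]
eef_rot: [-3.141, 0.001, 1.736]
contact_force: [0.4, -0.4, 0.1]
opening: 85.2
gripper_force: 0.0
```

Call:
{"fn": "play_rows", "kwargs": {"steps": [-1.0, 1.17, -0.15, 0, 0, 0.14, 1, -0.84, 1.3, -0.15, 0, 0, 0.14, 1, -0.65, 1.41, -0.16, 0, 0, 0.14, 1, -0.45, 1.48, -0.15, 0, 0, 0.14, 1, -0.24, 1.53, -0.16, 0, 0, 0.14, 1, 0, 1.55, -0.15, 0, 0, 0.14, 1, 0.2, 1.54, -0.16, 0, 0, 0.14, 1, 0.4, 1.5, -0.15, 0, 0, 0.14, 1]}}

```text
time: 1.7
ee_pos: [378.7, 321.0, 255.4]
eef_rot: [-3.106, 0.003, 0.683]
contact_force: [1.3, 1.4, -0.5]
opening: 85.1
gripper_force: 0.0
```

Call:
{"fn": "play_rows", "kwargs": {"steps": [0.6, 1.43, -0.16, 0, 0, 0.14, 1, 0.8, 1.32, -0.15, 0, 0, 0.14, 1, 1, 1.2, -0.15, 0, 0, 0.14, 1, 0.54, 0, 1.83, 0, 0.105, 0, 1, 0.34, 0, 1.88, 0, 0.105, 0, 1, 0.15, 0, 1.9, 0, 0.105, 0, 1, -0.05, 0, 1.9, 0, 0.105, 0, 1, -0.26, 0, 1.9, 0, 0.105, 0, 1]}}

```text
time: 2.5
ee_pos: [487.7, 221.6, 166.2]
eef_rot: [-3.017, -0.499, 0.357]
contact_force: [-0.2, 0.2, -1.6]
opening: 85.6
gripper_force: 0.0
```

```bash
python3 - <<'E'
from plan import *
p,R=pose(); print(p,R.as_matrix()[:,0],ctrl.get_state()["joints"])
tz=np.array([.489,.104,-.866]);G=np.array([452.9,342,103.4])
rows(p,R,G+19*tz,rot(12,30),8,1)
c=camera("side");i=c["img"];u,v=proj(c,p)[0].astype(int);print(u,v)
cv2.imwrite("pics/a.png",cv2.resize(i[max(v-70,0):v+70,max(u-85,0):u+85],None,fx=4,fy=4,interpolation=2))
E
```

```text
[487.71  221.639 166.153] [0.823 0.307 0.479] [ 0.356  0.028 -0.571  0.472  0.126  3.141]
-0.27, -1.41, 1.17, -0.025, 0.004, 0.016, 1, -0.29, -1.43, 1.13, -0.025, 0.004, 0.016, 1, -0.32, -1.46, 1.09, -0.025, 0.004, 0.016, 1, -0.36, -1.48, 1.05, -0.025, 0.004, 0.016, 1, -0.37, -1.5, 1.02, -0.025, 0.004, 0.016, 1, -0.41, -1.51, 0.98, -0.025, 0.004, 0.016, 1, -0.43, -1.54, 0.93, -0.025, 0.004, 0.016, 1, -0.47, -1.55, 0.9, -0.025, 0.004, 0.016, 1
end [462.163 343.984  86.934] rot err 0.19155275262198737
253 214
```

View pics/a.png

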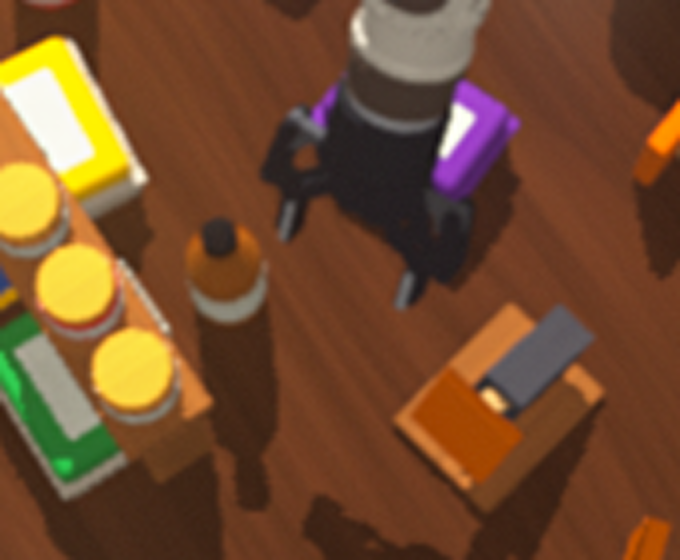

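The picture shows the open gripper at (380,200) hanging over the purple carton, off target and touching nothing. Joint 6 hit its range limit at 3.141, so I need the half-turned grasp.

```bash
python3 - <<'E'
from plan import *
p,R=pose()
tz=np.array([.489,.104,-.866]);G=np.array([452.9,342,103.4])
p,R=rows(p,R,np.array([450.,235,220]),rot(12,30),3,1)
p,R=rows(p,R,G-100*tz,rot(12,30)*Ro.from_rotvec([0,0,np.pi]),21,1,[0,0,-np.pi])
E
```

```text
0.41, -1.14, -2.1, -0.065, 0.015, 0.042, 1, 0.41, -1.01, -2.16, -0.065, 0.015, 0.042, 1, 0.39, -0.89, -2.22, -0.065, 0.015, 0.042, 1
end [450.001 235.027 219.949] rot err 0.08961918734610905
-0.17, -0.5, 0.06, 0, 0, -0.15, 1, -0.1, -0.51, 0.07, 0, 0, -0.15, 1, -0.02, -0.53, 0.06, 0, 0, -0.15, 1, 0.06, -0.52, 0.07, 0, 0, -0.15, 1, 0.13, -0.51, 0.06, 0, 0, -0.15, 1, 0.21, -0.48, 0.07, 0, 0, -0.15, 1, 0.28, -0.44, 0.06, 0, 0, -0.15, 1, 0.35, -0.4, 0.07, 0, 0, -0.15, 1
0.39, -0.34, 0.06, 0, 0, -0.15, 1, 0.45, -0.28, 0.07, 0, 0, -0.15, 1, 0.48, -0.21, 0.06, 0, 0, -0.15, 1, 0.51, -0.13, 0.07, 0, 0, -0.15, 1, 0.52, -0.06, 0.06, 0, 0, -0.15, 1, 0.52, 0.02, 0.07, 0, 0, -0.15, 1, 0.52, 0.1, 0.06, 0, 0, -0.15, 1, 0.49, 0.18, 0.06, 0, 0, -0.15, 1
0.47, 0.25, 0.07, 0, 0, -0.15, 1, 0.42, 0.31, 0.06, 0, 0, -0.15, 1, 0.36, 0.37, 0.07, 0, 0, -0.15, 1, 0.31, 0.43, 0.06, 0, 0, -0.15, 1, 0.24, 0.47, 0.07, 0, 0, -0.15, 1
end [404.048 331.642 190.009] rot err 0.5009372764087523
```

Call:
{"fn": "play_rows", "kwargs": {"steps": [0.4, -1.1, -2.1, -0.065, 0.015, 0, 1, 0.4, -1.0, -2.2, -0.065, 0.015, 0, 1, 0.4, -0.9, -2.2, -0.065, 0.015, 0, 1]}}

```text
time: 2.85
ee_pos: [476.4, 192.4, 231.6]
eef_rot: [3.075, -0.537, 0.424]
contact_force: [0.3, 1.0, -0.4]
opening: 85.6
gripper_force: 0.0
```

Call:
{"fn": "play_rows", "kwargs": {"steps": [-0.17, -0.5, 0.06, 0, 0, -0.145, 1, -0.1, -0.51, 0.07, 0, 0, -0.145, 1, 0, -0.53, 0.06, 0, 0, -0.145, 1, 0.06, -0.52, 0.07, 0, 0, -0.145, 1, 0.13, -0.51, 0.06, 0, 0, -0.145, 1, 0.21, -0.48, 0.07, 0, 0, -0.145, 1, 0.28, -0.44, 0.06, 0, 0, -0.145, 1, 0.35, -0.4, 0.07, 0, 0, -0.145, 1]}}

```text
time: 3.65
ee_pos: [453.7, 226.4, 217.7]
eef_rot: [2.621, -0.151, 1.612]
contact_force: [0.1, -0.0, -0.8]
opening: 85.5
gripper_force: 0.0
```

Call:
{"fn": "play_rows", "kwargs": {"steps": [0.4, -0.34, 0.06, 0, 0, -0.145, 1, 0.45, -0.28, 0.07, 0, 0, -0.145, 1, 0.48, -0.21, 0.06, 0, 0, -0.145, 1, 0.5, -0.13, 0.07, 0, 0, -0.145, 1, 0.52, -0.06, 0.06, 0, 0, -0.145, 1, 0.52, 0, 0.07, 0, 0, -0.145, 1, 0.52, 0.1, 0.06, 0, 0, -0.145, 1, 0.5, 0.18, 0.06, 0, 0, -0.145, 1]}}

```text
time: 4.45
ee_pos: [431.7, 260.3, 205.0]
eef_rot: [2.77, 0.402, 2.656]
contact_force: [1.5, -0.5, 0.3]
opening: 85.5
gripper_force: 0.0
```

Call:
{"fn": "play_rows", "kwargs": {"steps": [0.47, 0.25, 0.07, 0, 0, -0.145, 1, 0.42, 0.31, 0.06, 0, 0, -0.145, 1, 0.36, 0.37, 0.07, 0, 0, -0.145, 1, 0.31, 0.43, 0.06, 0, 0, -0.145, 1, 0.24, 0.47, 0.07, 0, 0, -0.145, 1]}}

```text
time: 4.95
ee_pos: [418.7, 282.1, 197.5]
eef_rot: [-3.131, 0.541, -2.823]
contact_force: [-0.7, 0.2, 0.5]
opening: 85.4
gripper_force: 0.0
```

```bash
python3 - <<'E'
from plan import *
p,R=pose(); print(p,R.as_matrix()[:,0],ctrl.get_state()["joints"])
tz=np.array([.489,.104,-.866]);G=np.array([452.9,342,103.4]);F=rot(12,30)*Ro.from_rotvec([0,0,np.pi])
p,R=rows(p,R,G-80*tz,F,3,1)
E
```

```text
[418.681 282.085 197.537] [-0.814 -0.269 -0.515] [ 0.72  -0.071 -0.587  0.554 -0.213  0.35 ]
0.1, 1.69, 0.89, 0.015, 0.006, 0.031, 1, 0.14, 1.71, 0.86, 0.015, 0.006, 0.031, 1, 0.2, 1.71, 0.84, 0.015, 0.006, 0.031, 1
end [413.718 333.676 172.696] rot err 0.06587938616091732
```

Call:
{"fn": "play_rows", "kwargs": {"steps": [0.1, 1.69, 0.89, 0.015, 0.006, 0.031, 1, 0.14, 1.71, 0.86, 0.015, 0.006, 0.031, 1, 0.2, 1.71, 0.84, 0.015, 0.006, 0.031, 1, 0, 0, 0, 0, 0, 0, 1]}}

```text
time: 5.35
ee_pos: [413.8, 335.6, 172.1]
eef_rot: [3.139, 0.522, -2.935]
contact_force: [0.5, -0.2, -0.1]
opening: 85.2
gripper_force: 0.0
```

```bash
python3 - <<'E'
from plan import *
p,R=pose(); print(p,R.as_matrix()[:,0])
tz=np.array([.489,.104,-.866]);G=np.array([452.9,342,103.4]);F=rot(12,30)*Ro.from_rotvec([0,0,np.pi])
p,R=rows(p,R,G+19*tz,F,6,1)
c=camera("side");i=c["img"];u,v=proj(c,[450,340,100])[0].astype(int)
cv2.imwrite("pics/b.png",cv2.resize(i[max(v-60,0):v+60,max(u-70,0):u+70],None,fx=4,fy=4,interpolation=2))
E
```

```text
[413.827 335.579 172.06 ] [-0.848 -0.178 -0.499]
-0, -0.03, 1.64, 0, -0, -0, 1, -0, -0.03, 1.63, 0, -0, -0, 1, -0, -0.03, 1.64, 0, -0, -0, 1, -0, -0.04, 1.64, 0, -0, -0, 1, -0.01, -0.03, 1.64, 0, -0, -0, 1, 0, -0.03, 1.63, 0, -0, -0, 1
end [462.202 343.976  86.994] rot err 0.17507875225407582
```

View pics/b.png

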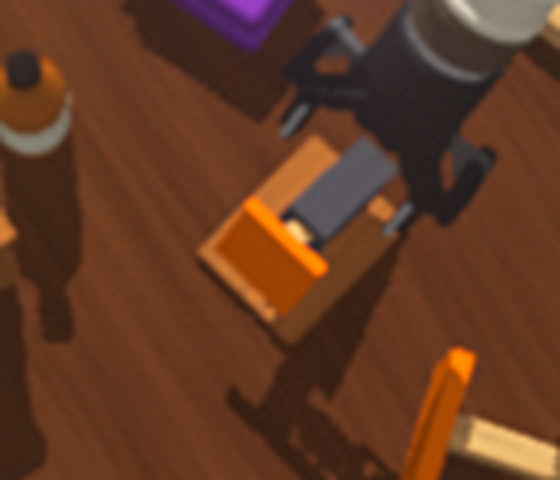

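The picture shows the fingers at (290,120) and (395,215), straddling the sleeve and handle axis symmetrically. Going in and closing.

Call:
{"fn": "play_rows", "kwargs": {"steps": [0, -0.03, 1.64, 0, 0, 0, 1, 0, -0.03, 1.64, 0, 0, 0, 1, 0, -0.03, 1.64, 0, 0, 0, 1, 0, -0.03, 1.64, 0, 0, 0, 1, 0, -0.03, 1.64, 0, 0, 0, 1, 0, -0.03, 1.6, 0, 0, 0, 1, 0, 0, 0, 0, 0, 0, 1]}}

```text
time: 6.1
ee_pos: [462.4, 340.3, 86.2]
eef_rot: [3.141, 0.521, -2.939]
contact_force: [0.1, 0.3, 0.4]
opening: 85.2
gripper_force: 0.0
```

Call:
{"fn": "play_rows", "kwargs": {"steps": [0, 0, 0, 0, 0, 0, 0.15, 0, 0, 0, 0, 0, 0, 0.15, 0, 0, 0, 0, 0, 0, 0.1, 0, 0, 0, 0, 0, 0, 0, 0, 0, 0, 0, 0, 0, 0, 0, 0, 0, 0, 0, 0, 0], "squeeze": 40}}

```text
time: 6.7
ee_pos: [462.4, 342.3, 88.3]
eef_rot: [3.137, 0.526, -2.939]
contact_force: [-3.4, -0.7, 5.1]
opening: 16.9
gripper_force: 44.1
```

Call:
{"fn": "play_rows", "kwargs": {"steps": [-0.5, 0, 0, 0, 0, 0, 0, -1, 0, 0, 0, 0, 0, 0, -1, 0, 0, 0, 0, 0, 0, -1, 0, 0, 0, 0, 0, 0], "squeeze": 60}}

```text
time: 7.1
ee_pos: [489.7, 347.0, 103.3]
eef_rot: [3.14, 0.519, -2.936]
contact_force: [-4.0, -0.5, 0.4]
opening: 17.0
gripper_force: 61.5
```

Call:
{"fn": "play_rows", "kwargs": {"steps": [-1.5, 0, 0, 0, 0, 0, 0, -1.5, 0, 0, 0, 0, 0, 0, -1.5, 0, 0, 0, 0, 0, 0, -1.5, 0, 0, 0, 0, 0, 0, -1.5, 0, 0, 0, 0, 0, 0, -1.5, 0, 0, 0, 0, 0, 0, -1.5, 0, 0, 0, 0, 0, 0]}}

```text
time: 7.8
ee_pos: [581.0, 365.9, 156.7]
eef_rot: [3.139, 0.522, -2.938]
contact_force: [0.2, 0.1, -2.0]
opening: 17.1
gripper_force: 60.8
```

```bash
python3 - <<'E'
from plan import *
s=ctrl.get_state();print(s["ee_pos"],s["eef_rot"],s["contact_force"],s["opening"],s["joints"])
c=camera("side");i=c["img"];u,v=proj(c,[500,350,140])[0].astype(int)
cv2.imwrite("pics/c.png",cv2.resize(i[max(v-75,0):v+75,max(u-90,0):u+90],None,fx=4,fy=4,interpolation=2))
E
```

```text
[581.023 365.875 156.734] [ 3.139  0.522 -2.938] [ 0.197  0.073 -2.011] 17.054454738173078 [ 0.658  0.335 -0.213  0.545 -0.219  0.4  ]
```

View pics/c.png

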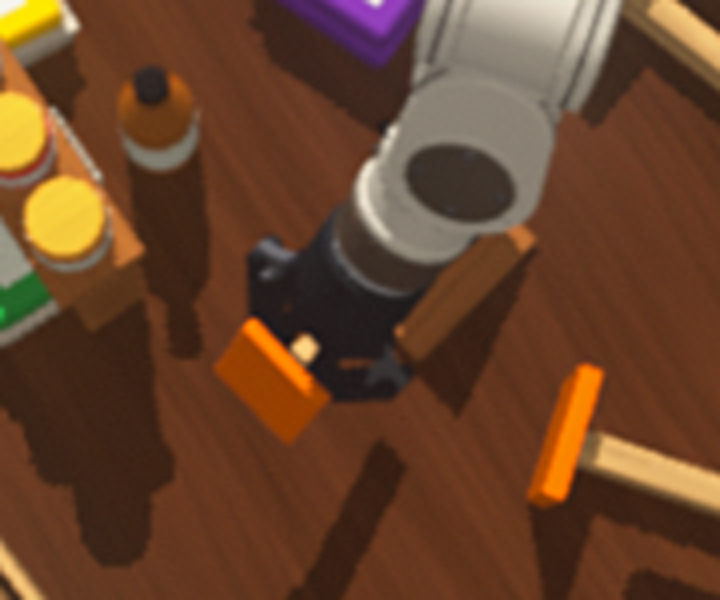

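The picture shows the pusher held and clear of the sleeve, its head at (270,380). The gripper is behind it and the empty sleeve is below the arm. Now carrying it to the mat.

```bash
python3 - <<'E'
from plan import *
p,R=pose(); Z=Ro.from_rotvec([0,0,np.pi])
p,R=rows(p,R,np.array([450.,300,290]),rot(12,0)*Z,8,0)
p,R=rows(p,R,np.array([473.,-349,200]),rot(0,0)*Z,20,0)
E
```

```text
0.74, -0.47, -2.32, 0, 0.066, -0.001, 0, 0.89, -0.48, -2.27, 0, 0.066, -0.001, 0, 1.04, -0.47, -2.21, 0, 0.066, -0.001, 0, 1.18, -0.47, -2.13, 0, 0.066, -0.001, 0, 1.33, -0.47, -2.05, 0, 0.066, -0.001, 0, 1.45, -0.47, -1.96, 0, 0.066, -0.001, 0, 1.58, -0.47, -1.86, 0, 0.066, -0.001, 0, 1.7, -0.47, -1.75, 0, 0.066, -0.001, 0
end [450.036 299.983 290.021] rot err 0.14478467461929864
0.57, -3.2, 0.44, 0, -0, 0.011, 0, 0.53, -3.2, 0.45, 0, -0, 0.011, 0, 0.5, -3.21, 0.44, 0, -0, 0.011, 0, 0.46, -3.22, 0.45, 0, -0, 0.011, 0, 0.42, -3.22, 0.44, 0, -0, 0.011, 0, 0.4, -3.22, 0.44, 0, -0, 0.011, 0, 0.35, -3.23, 0.45, 0, -0, 0.011, 0, 0.32, -3.23, 0.44, 0, -0, 0.011, 0
0.28, -3.24, 0.45, 0, -0, 0.011, 0, 0.25, -3.23, 0.44, 0, -0, 0.011, 0, 0.22, -3.24, 0.44, 0, -0, 0.011, 0, 0.17, -3.25, 0.45, 0, -0, 0.011, 0, 0.15, -3.24, 0.44, 0, -0, 0.011, 0, 0.1, -3.25, 0.45, 0, -0, 0.011, 0, 0.07, -3.25, 0.44, 0, -0, 0.011, 0, 0.04, -3.24, 0.44, 0, -0, 0.011, 0
-0.01, -3.25, 0.45, 0, -0, 0.011, 0, -0.03, -3.25, 0.44, 0, -0, 0.011, 0, -0.07, -3.25, 0.45, 0, -0, 0.011, 0, -0.11, -3.24, 0.44, 0, -0, 0.011, 0
end [ 472.968 -348.99   200.008] rot err 0.52392830506681
```

Call:
{"fn": "play_rows", "kwargs": {"steps": [0.74, -0.47, -2.32, 0, 0.066, 0, 0, 0.9, -0.47, -2.27, 0, 0.066, 0, 0, 1.04, -0.47, -2.2, 0, 0.066, 0, 0, 1.18, -0.47, -2.13, 0, 0.066, 0, 0, 1.33, -0.47, -2.05, 0, 0.066, 0, 0, 1.45, -0.47, -1.96, 0, 0.066, 0, 0, 1.58, -0.47, -1.86, 0, 0.066, 0, 0, 1.7, -0.47, -1.75, 0, 0.066, 0, 0]}}

```text
time: 8.65
ee_pos: [446.4, 299.2, 288.9]
eef_rot: [3.139, -0.007, -2.937]
contact_force: [0.5, 0.2, -1.3]
opening: 17.0
gripper_force: 60.8
```

Call:
{"fn": "play_rows", "kwargs": {"steps": [0.57, -3.2, 0, 0, 0, 0.011, 0, 0.53, -3.2, 0, 0, 0, 0.011, 0, 0.5, -3.2, 0, 0, 0, 0.011, 0, 0.46, -3.2, 0, 0, 0, 0.011, 0, 0.42, -3.2, 0.4, 0, 0, 0.011, 0, 0.4, -3.2, 0.4, 0, 0, 0.011, 0, 0.35, -3.2, 0.5, 0, 0, 0.011, 0, 0.32, -3.2, 0.4, 0, 0, 0.011, 0]}}

```text
time: 9.45
ee_pos: [454.0, 40.1, 270.1]
eef_rot: [3.139, -0.005, -3.025]
contact_force: [0.3, 0.3, -1.7]
opening: 17.0
gripper_force: 60.8
```

Call:
{"fn": "play_rows", "kwargs": {"steps": [0.28, -3.24, 0.5, 0, 0, 0.011, 0, 0.25, -3.24, 0.4, 0, 0, 0.011, 0, 0.2, -3.24, 0.4, 0, 0, 0.011, 0, 0.17, -3.24, 0.5, 0, 0, 0.011, 0, 0.15, -3.24, 0.4, 0, 0, 0.011, 0, 0.1, -3.24, 0.5, 0, 0, 0.011, 0, 0.07, -3.24, 0.4, 0, 0, 0.011, 0, 0, -3.24, 0.4, 0, 0, 0.011, 0]}}

```text
time: 10.25
ee_pos: [462.1, -219.1, 234.4]
eef_rot: [3.139, -0.005, -3.113]
contact_force: [0.5, 1.1, -1.0]
opening: 16.7
gripper_force: 60.7
```

Call:
{"fn": "play_rows", "kwargs": {"steps": [0, -3.2, 0.5, 0, 0, 0.011, 0, 0, -3.2, 0.5, 0, 0, 0.011, 0, 0, -3.2, 0.5, 0, 0, 0.011, 0, 0, 0, 0, 0, 0, 0, 0]}}

```text
time: 10.65
ee_pos: [463.3, -317.0, 217.9]
eef_rot: [3.139, -0.006, 3.133]
contact_force: [-1.6, 0.6, -1.5]
opening: 16.6
gripper_force: 60.7
```

```bash
python3 - <<'E'
from plan import *
s=ctrl.get_state();print(s["contact_force"],s["opening"],s["joints"])
p,R=pose(); print(p,R.as_matrix()); Z=Ro.from_rotvec([0,0,np.pi])
p,R=rows(p,R,np.array([473.,-349,35]),rot(0,0)*Z,7,0)
E
```

```text
[-1.561  0.648 -1.503] 16.566113326598856 [-0.599  0.374  0.155  1.359 -0.001 -0.59 ]
[ 463.262 -317.035  217.858] [[-1.     0.009 -0.006]
 [ 0.009  1.     0.002]
 [ 0.006  0.002 -1.   ]]
-0.16, -0.46, 2.61, 0, -0.001, -0.001, 0, -0.16, -0.46, 2.61, 0, -0.001, -0.001, 0, -0.15, -0.47, 2.61, 0, -0.001, -0.001, 0, -0.15, -0.46, 2.61, 0, -0.001, -0.001, 0, -0.15, -0.46, 2.61, 0, -0.001, -0.001, 0, -0.14, -0.46, 2.61, 0, -0.001, -0.001, 0, -0.14, -0.47, 2.61, 0, -0.001, -0.001, 0
end [ 472.977 -349.049   35.046] rot err 0.1801547959777369
```

Call:
{"fn": "play_rows", "kwargs": {"steps": [-0.16, -0.46, 2.6, 0, 0, 0, 0, -0.16, -0.46, 2.6, 0, 0, 0, 0, -0.15, -0.46, 2.6, 0, 0, 0, 0, -0.15, -0.46, 2.6, 0, 0, 0, 0, -0.15, -0.46, 2.6, 0, 0, 0, 0, -0.15, -0.46, 2.6, 0, 0, 0, 0, -0.15, -0.46, 2.6, 0, 0, 0, 0, 0, 0, 0, 0, 0, 0, 0]}}

```text
time: 11.45
ee_pos: [471.2, -343.1, 33.6]
eef_rot: [3.134, -0.011, 3.138]
contact_force: [-1.3, 1.0, -2.7]
opening: 16.6
gripper_force: 60.7
```

```bash
python3 - <<'E'
from plan import *
s=ctrl.get_state();print(s["contact_force"],s["ee_pos"],s["eef_rot"])
for n in("top","side"):
    c=camera(n);P=cloud(c);hsv=cv2.cvtColor(c["img"],cv2.COLOR_BGR2HSV)
    ok=(c["z_map"]>0)&(abs(P[...,0]-440)<130)&(abs(P[...,1]+349)<70)&(P[...,2]>14)
    og=ok&(hsv[...,1]>190)&(hsv[...,0]<18)
    p=P[og]; print(n,"head",len(p),np.percentile(p,[2,50,98],axis=0)); 
    wd=ok&~og&(P[...,0]<455)&(P[...,2]<90)&(hsv[...,0]>12)&(hsv[...,0]<30)&(hsv[...,2]>110);p=P[wd];
    if len(p)>5: print("wood",len(p),np.percentile(p,[2,50,98],axis=0))
i=c["img"];u,v=proj(c,[460,-349,40])[0].astype(int)
cv2.imwrite("pics/d.png",cv2.resize(i[max(v-60,0):v+60,max(u-70,0):u+70],None,fx=4,fy=4,interpolation=2))
E
```

```text
[-1.273  1.037 -2.719] [ 471.248 -343.107   33.609] [ 3.134 -0.011  3.138]Traceback (most recent call last):
  File "<stdin>", line 7, in <module>
    return _quantile_unchecked(
        a, q, axis, out, overwrite_input, method, keepdims, weights)
    return _ureduce(a,
                    func=_quantile_ureduce_func,
    ...<5 lines>...
                    overwrite_input=overwrite_input,
                    method=method)
    r = func(a, **kwargs)
    result = _quantile(arr,
                       quantiles=q,
    ...<2 lines>...
                       out=out,
                       weights=wgt)
    slices_having_nans = np.isnan(arr[-1, ...])
                                  ~~~^^^^^^^^^
IndexError: index -1 is out of bounds for axis 0 with size 0
```

```bash
cat > ph.py <<'E'
from plan import *
def look(n,cx=440,cy=-349,ry=70):
    c=camera(n);P=cloud(c);hsv=cv2.cvtColor(c["img"],cv2.COLOR_BGR2HSV)
    ok=(c["z_map"]>0)&(abs(P[...,0]-cx)<130)&(abs(P[...,1]-cy)<ry)&(P[...,2]>14)
    og=ok&(hsv[...,1]>190)&(hsv[...,0]<18)
    wd=ok&~og&(P[...,2]<90)&(hsv[...,0]>12)&(hsv[...,0]<30)&(hsv[...,2]>110)
    for k,m in(("head",og),("wood",wd)):
        p=P[m]; print(n,k,len(p))
        if len(p)>5: print(np.percentile(p,[2,50,98],axis=0), "dir",np.linalg.svd(p-p.mean(0))[2][0])
    return c
E
python3 - <<'E'
from ph import *
c=look("side")
i=c["img"];u,v=proj(c,[460,-349,40])[0].astype(int)
cv2.imwrite("pics/d.png",cv2.resize(i[max(v-60,0):v+60,max(u-70,0):u+70],None,fx=4,fy=4,interpolation=2))
E
```

```text
side head 111
[[ 488.844 -375.663   38.617]
 [ 496.787 -332.122   89.133]
 [ 501.776 -308.752   98.03 ]] dir [ 0.012  0.895 -0.447]
side wood 237
[[ 361.182 -355.802   34.575]
 [ 406.968 -338.951   57.549]
 [ 500.368 -327.646   67.128]] dir [ 0.999  0.031 -0.042]
```

View pics/d.png

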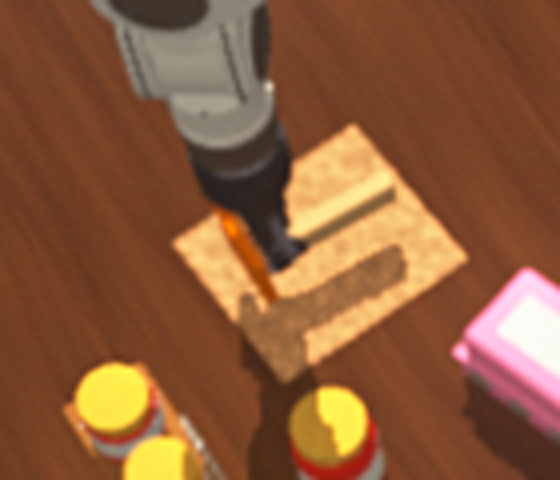

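The picture shows the pusher held level over the mat, head at (245,255) and butt at (385,190), with its middle near the mat centre. Lowering.

Call:
{"fn": "play_rows", "kwargs": {"steps": [0, 0, 1, 0, 0, 0, 0, 0, 0, 1, 0, 0, 0, 0, 0, 0, 0.7, 0, 0, 0, 0, 0, 0, 0.2, 0, 0, 0, 0, 0, 0, 0, 0, 0, 0, 0]}}

```text
time: 12.05
ee_pos: [473.7, -345.4, 8.5]
eef_rot: [3.138, -0.005, 3.137]
contact_force: [1.1, -0.6, -1.1]
opening: 16.9
gripper_force: 60.8
```

Call:
{"fn": "play_rows", "kwargs": {"steps": [0, 0, 0.1, 0, 0, 0, 0, 0, 0, 0.1, 0, 0, 0, 0, 0, 0, 0, 0, 0, 0, 0]}}

```text
time: 12.35
ee_pos: [474.2, -345.7, 7.1]
eef_rot: [3.139, -0.004, 3.137]
contact_force: [-0.8, -0.6, -1.0]
opening: 16.6
gripper_force: 60.8
```

Call:
{"fn": "play_rows", "kwargs": {"steps": [0, 0, 0.1, 0, 0, 0, 0, 0, 0, 0.1, 0, 0, 0, 0, 0, 0, 0.1, 0, 0, 0, 0, 0, 0, 0, 0, 0, 0, 0]}}

```text
time: 12.75
ee_pos: [474.1, -345.6, 3.9]
eef_rot: [3.139, -0.004, 3.137]
contact_force: [0.1, 0.1, -1.8]
opening: 16.8
gripper_force: 60.8
```

Call:
{"fn": "play_rows", "kwargs": {"steps": [0, 0, 0.1, 0, 0, 0, 0, 0, 0, 0.1, 0, 0, 0, 0, 0, 0, 0, 0, 0, 0, 0]}}

```text
time: 13.05
ee_pos: [474.1, -345.7, 3.7]
eef_rot: [3.14, -0.003, 3.137]
contact_force: [-4.3, 2.7, 9.1]
opening: 16.4
gripper_force: 62.2
```

Call:
{"fn": "play_rows", "kwargs": {"steps": [0, 0, 0, 0, 0, 0, 0.5, 0, 0, 0, 0, 0, 0, 0.5, 0, 0, 0, 0, 0, 0, 0.5, 0, 0, -1, 0, 0, 0, 0.5, 0, 0, -3, 0, 0, 0, 0.5, 0, 0, -3, 0, 0, 0, 0.5, 2.0, 0, -3, 0, 0, 0, 0.5, 3.0, 0, -3, 0, 0, 0, 0.5]}}

```text
time: 13.85
ee_pos: [425.4, -345.9, 133.8]
eef_rot: [3.14, -0.002, 3.139]
contact_force: [-0.1, 0.1, 0.7]
opening: 43.2
gripper_force: 0.0
```

Call:
{"fn": "play_rows", "kwargs": {"steps": [4, 0, -2, 0, 0, 0, 0.5, 4, 0, 0, 0, 0, 0, 0.5, 4, 0, 0, 0, 0, 0, 0.5, 0, 0, 0, 0, 0, 0, 0.5]}}

```text
time: 14.25
ee_pos: [300.3, -344.2, 153.2]
eef_rot: [3.138, -0.006, 3.133]
contact_force: [-0.4, 0.2, -0.0]
opening: 42.6
gripper_force: 0.0
```

```bash
python3 - <<'E'
from ph import *
s=ctrl.get_state();print(s["ee_pos"],s["eef_rot"])
look("side"); c=look("top")
# carton lid edges, precise
for n in("top","side"):
    c=camera(n); hsv=cv2.cvtColor(c["img"],cv2.COLOR_BGR2HSV);P=cloud(c)
    m=((hsv[...,0]>20)&(hsv[...,0]<36)&(hsv[...,1]>110)&(hsv[...,2]>110)&(abs(P[...,2]-69)<9)&(abs(P[...,0]-590)<80)&(abs(P[...,1]+20)<100))
    v,u=np.nonzero(m); q=plane(c,np.c_[u,v],68)[:,:2]
    ye=[];xe=[]
    for y in np.arange(-75,32,4):
        t=q[abs(q[:,1]-y)<2.5,0]; 
        if len(t): ye.append((y,t.min()))
    ye=np.array(ye); f=np.polyfit(ye[:,0],ye[:,1],1); g=ye[abs(ye[:,1]-np.polyval(f,ye[:,0]))<3]; f=np.polyfit(g[:,0],g[:,1],1)
    print(n,"near edge x at y=-22",np.polyval(f,-22),"yaw deg",-np.degrees(np.arctan(f[0])),len(g), "y extent",np.percentile(q[:,1],[1,99]))
    for lo,hi in((560,585),(585,605)):
        t=q[(q[:,0]>lo)&(q[:,0]<hi)]; print(lo,t[:,1].min(),t[:,1].max())
E
```

```text
[ 300.31  -344.208  153.234] [ 3.138 -0.006  3.133]
side head 71
[[ 490.571 -377.91    14.614]
 [ 500.021 -321.212   44.159]
 [ 502.652 -310.647   65.829]] dir [ 0.062 -0.961  0.271]
side wood 291
[[ 363.8   -376.722   14.753]
 [ 437.946 -344.291   26.655]
 [ 497.932 -324.766   64.537]] dir [ 0.976 -0.051  0.212]
top head 108
[[ 487.138 -375.81    20.848]
 [ 489.877 -340.246   55.663]
 [ 499.389 -309.559   65.022]] dir [ 0.006  1.    -0.03 ]
top wood 245
[[ 359.624 -375.113   15.666]
 [ 426.601 -343.883   25.344]
 [ 499.85  -317.8     60.082]] dir [-0.996  0.004 -0.089]
top near edge x at y=-22 549.5761099817727 yaw deg -4.838604973127693 24 y extent [-82.92   37.764]
560 -83.38978218395573 40.599885846413976
585 -83.20445522348277 38.07775774627581
side near edge x at y=-22 552.6910839738823 yaw deg -4.130268693500453 27 y extent [-83.954  38.679]
560 -83.99758710404564 39.677499695876236
585 -85.09125006361938 38.91517840702642
```

Call:
{"fn": "play_rows", "kwargs": {"steps": [-2.5, 0, 1.5, 0, 0, 0, 0.5, -2.5, 0, 2, 0, 0, 0, 0.5, -2, 0, 2.5, 0, 0, 0, 0.5, -2, 0, 2.5, 0, 0, 0, 0.5, 0, 0, 0.8, 0, 0, 0, 0.5, 0, 0, 0, 0, 0, 0, 0.5, 0, 0, 0, 0, 0, 0, 0.5]}}

```text
time: 15.15
ee_pos: [394.3, -345.4, 59.6]
eef_rot: [3.139, -0.004, 3.138]
contact_force: [0.6, 0.1, 1.3]
opening: 42.5
gripper_force: 0.0
```

```bash
python3 - <<'E'
from plan import *
p,R=pose();print(p,R.as_euler("xyz"))
rows(p,R,np.array([390,-343.8,5]),rot(0,0)*Ro.from_rotvec([0,0,np.pi]),4,.5)
E
```

```text
[ 394.286 -345.389   59.572] [ 3.139 -0.004  3.138]
0.1, 0.04, 1.36, 0.001, -0.001, -0.001, 0.5, 0.1, 0.03, 1.37, 0.001, -0.001, -0.001, 0.5, 0.11, 0.04, 1.36, 0.001, -0.001, -0.001, 0.5, 0.1, 0.04, 1.37, 0.001, -0.001, -0.001, 0.5
end [ 390.044 -343.816    4.985] rot err 0.07790160650182314
```

Call:
{"fn": "play_rows", "kwargs": {"steps": [0.1, 0.04, 1.36, 0, 0, 0, 0.5, 0.1, 0.04, 1.36, 0, 0, 0, 0.5, 0.1, 0.04, 1.36, 0, 0, 0, 0.5, 0.1, 0.04, 1.36, 0, 0, 0, 0.5, 0, 0, 0, 0, 0, 0, 0.5]}}

```text
time: 15.65
ee_pos: [388.9, -343.4, 4.8]
eef_rot: [3.138, -0.005, 3.136]
contact_force: [-0.6, 0.6, -0.6]
opening: 42.7
gripper_force: 0.0
```

Call:
{"fn": "play_rows", "kwargs": {"steps": [0, 0, 0, 0, 0, 0, 0.2, 0, 0, 0, 0, 0, 0, 0.1, 0, 0, 0, 0, 0, 0, 0, 0, 0, 0, 0, 0, 0, 0, 0, 0, 0, 0, 0, 0, 0], "squeeze": 70}}

```text
time: 16.15
ee_pos: [390.8, -344.8, 6.6]
eef_rot: [3.142, -0.002, 3.137]
contact_force: [-1.9, 0.1, 6.3]
opening: 16.4
gripper_force: 70.2
```

Call:
{"fn": "play_rows", "kwargs": {"steps": [0, 0, -1, 0, 0, 0, 0, 0, 0, -2.5, 0, 0, 0, 0, 0, 0, -3, 0, 0, 0, 0, 0, 0, -3, 0, 0, 0, 0, 0, 0, -3, 0, 0, 0, 0, 0, 1, -2, 0, 0, 0, 0, 0, 3, 0, 0, 0, 0, 0, 0, 3.5, 0, 0, 0, 0, 0]}}

```text
time: 16.95
ee_pos: [391.4, -269.2, 151.6]
eef_rot: [3.141, -0.001, 3.135]
contact_force: [-0.0, 0.7, -2.2]
opening: 16.4
gripper_force: 69.1
```

Call:
{"fn": "play_rows", "kwargs": {"steps": [0, 4, 0, 0, 0, 0, 0, 0, 4, 0, 0, 0, 0, 0, 0, 4, 0, 0, 0, 0, 0, 0, 4, 0, 0, 0, 0, 0, 0, 4, 0, 0, 0, 0, 0, 0, 3, 0, 0, 0, 0, 0, 0, 2, 0, 0, 0, 0, 0, 0, 0, 0, 0, 0, 0, 0]}}

```text
time: 17.75
ee_pos: [391.6, -16.9, 151.2]
eef_rot: [3.138, -0.004, -3.141]
contact_force: [0.4, 0.3, -1.4]
opening: 16.4
gripper_force: 69.2
```

```bash
python3 - <<'E'
from ph import *
from m import blobs
s=ctrl.get_state();print(s["contact_force"],s["opening"])
p,R=pose();print(p,R.as_euler("xyz"))
look("side",460,p[1]);
for n,lo,hi in(("pink",(150,60,100),(175,255,255)),("purple",(128,80,60),(149,255,255))):
    c=np.load("top0.npy",allow_pickle=True).item();P=cloud(c)
    for b in blobs(c,lo,hi,100): print(n,P[b].min(0),P[b].max(0))
rows(p,R,np.array([410,-23,8]),rot(-4.5,0)*Ro.from_rotvec([0,0,np.pi]),8,0)
E
```

```text
[ 0.448  0.323 -1.396] 16.42412115804526
[391.611 -16.94  151.214] [ 3.138 -0.004 -3.141]
side head 122
[[489.16  -51.295 149.578]
 [500.321  -7.725 186.028]
 [501.446  17.36  208.195]] dir [-0.003  0.945 -0.327]
side wood 571
[[543.639 -81.243  24.179]
 [567.072 -15.877  67.628]
 [589.104  42.204  74.692]] dir [-0.04  -0.991  0.13 ]
pink [  99.596 -211.076   13.039] [ 391.829   92.419 1638.58 ]
purple [99.596 37.743 -5.844] [ 416.173  194.998 1638.58 ]
-0.24, -0.08, 1.79, 0, -0, 0.01, 0, -0.23, -0.08, 1.79, 0, -0, 0.01, 0, -0.24, -0.08, 1.79, 0, -0, 0.01, 0, -0.24, -0.07, 1.79, 0, -0, 0.01, 0, -0.24, -0.07, 1.79, 0, -0, 0.01, 0, -0.24, -0.07, 1.78, 0, -0, 0.01, 0, -0.24, -0.07, 1.79, 0, -0, 0.01, 0, -0.24, -0.07, 1.79, 0, -0, 0.01, 0
end [409.972 -23.029   8.025] rot err 0.2921277315368575
```

Call:
{"fn": "play_rows", "kwargs": {"steps": [-0.27, 0.1, 1.75, 0, 0, 0.01, 0, -0.27, 0.1, 1.75, 0, 0, 0.01, 0, -0.27, 0.1, 1.75, 0, 0, 0.01, 0, -0.27, 0.1, 1.75, 0, 0, 0.01, 0, -0.27, 0.1, 1.75, 0, 0, 0.01, 0, -0.27, 0.1, 1.75, 0, 0, 0.01, 0, -0.27, 0.1, 1.75, 0, 0, 0.01, 0, -0.27, 0.1, 1.75, 0, 0, 0.01, 0]}}

```text
time: 18.6
ee_pos: [413.8, -12.7, 10.2]
eef_rot: [3.14, -0.004, 3.055]
contact_force: [0.5, 0.3, -0.6]
opening: 16.4
gripper_force: 69.1
```

```bash
python3 - <<'E'
from ph import *
s=ctrl.get_state();print(s["contact_force"],s["opening"])
p,R=pose();print(p,R.as_euler("xyz"))
c=look("side",430,p[1],60)
i=c["img"];u,v=proj(c,[540,-20,40])[0].astype(int)
cv2.imwrite("pics/e.png",cv2.resize(i[max(v-60,0):v+60,max(u-70,0):u+70],None,fx=4,fy=4,interpolation=2))
E
```

```text
[ 0.528  0.333 -0.62 ] 16.4110877117372
[413.758 -12.687  10.202] [ 3.14  -0.004  3.055]
side head 74
[[509.457 -57.423  15.251]
 [519.999 -14.06   58.196]
 [525.071  13.059  68.104]] dir [-0.075 -0.962  0.264]
side wood 407
[[423.326 -67.925  17.588]
 [516.036 -16.178  39.612]
 [559.635  39.989  71.911]] dir [ 0.958 -0.023  0.287]
```

View pics/e.png

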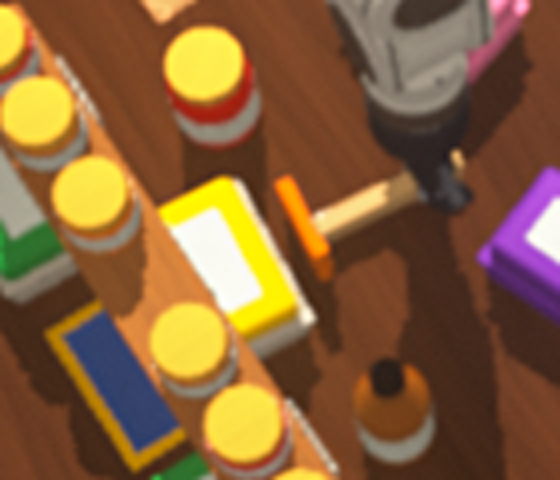

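The picture shows the head at (305,225), parallel to the carton's near face with about a 20 mm gap. It sits about 5 mm too far to the jar side. Shifting sideways, then approaching to touch.

Call:
{"fn": "play_rows", "kwargs": {"steps": [0, 0.28, 0, 0, 0, 0, 0, 0, 0.28, 0, 0, 0, 0, 0, -0.5, 0, 0, 0, 0, 0, 0, -0.5, 0, 0, 0, 0, 0, 0, -0.4, 0, 0, 0, 0, 0, 0, -0.2, 0, 0, 0, 0, 0, 0, 0, 0, 0, 0, 0, 0, 0]}}

```text
time: 19.35
ee_pos: [430.4, -7.3, 10.7]
eef_rot: [3.139, -0.003, 3.057]
contact_force: [-0.5, 0.3, -0.9]
opening: 16.3
gripper_force: 69.1
```

Call:
{"fn": "play_rows", "kwargs": {"steps": [-0.2, 0, 0, 0, 0, 0, 0, -0.2, 0, 0, 0, 0, 0, 0, -0.2, 0, 0, 0, 0, 0, 0, -0.2, 0, 0, 0, 0, 0, 0, 0, 0, 0, 0, 0, 0, 0]}}

```text
time: 19.85
ee_pos: [436.9, -7.8, 10.2]
eef_rot: [3.139, -0.006, 3.058]
contact_force: [-2.8, 1.2, -0.7]
opening: 16.3
gripper_force: 69.2
```

```bash
cat > lid.py <<'E'
from plan import *
def line(a,b):
    f=np.polyfit(a,b,1)
    for _ in range(3):
        k=abs(b-np.polyval(f,a))<2.5; f=np.polyfit(a[k],b[k],1)
    return f
def lid(n):
    c=camera(n); hsv=cv2.cvtColor(c["img"],cv2.COLOR_BGR2HSV);P=cloud(c)
    m=((hsv[...,0]>20)&(hsv[...,0]<36)&(hsv[...,1]>110)&(hsv[...,2]>90)&(abs(P[...,2]-70)<9)&(abs(P[...,0]-630)<110)&(abs(P[...,1]+15)<100))
    v,u=np.nonzero(m); q=plane(c,np.c_[u,v],68)[:,:2]
    lo,hi=np.percentile(q[:,1],[1,99]); ys=np.arange(lo+6,hi-6,3)
    xs=np.array([q[abs(q[:,1]-y)<2,0].min() for y in ys]); f=line(ys,xs)
    xf=np.array([q[abs(q[:,1]-y)<2,0].max() for y in ys]); g=line(ys,xf); ym=(lo+hi)/2
    print(n,"near x %.1f far x %.1f at y %.1f (%.1f..%.1f) yaw near %.2f far %.2f"%(np.polyval(f,ym),np.polyval(g,ym),ym,lo,hi,-np.degrees(np.arctan(f[0])),-np.degrees(np.arctan(g[0]))))
E
python3 - <<'E'
from lid import *
s=ctrl.get_state();print(s["ee_pos"],s["eef_rot"],s["contact_force"]); lid("top"); lid("side")
E
```

```text
[436.941  -7.755  10.236] [ 3.139 -0.006  3.058] [-2.779  1.159 -0.681]
top near x 604.4 far x 627.6 at y -22.5 (-82.9..37.8) yaw near 11.25 far 0.23Traceback (most recent call last):
  File "<stdin>", line 2, in <module>
  File "lid.py", line 13, in lid
    xf=np.array([q[abs(q[:,1]-y)<2,0].max() for y in ys]); g=line(ys,xf); ym=(lo+hi)/2
                                                             ~~~~^^^^^^^
  File "lid.py", line 5, in line
    k=abs(b-np.polyval(f,a))<2.5; f=np.polyfit(a[k],b[k],1)
                                    ~~~~~~~~~~^^^^^^^^^^^^^
    raise TypeError("expected non-empty vector for x")
TypeError: expected non-empty vector for x
```

```bash
python3 - <<'E'
from plan import *
p,R=pose()
rows(p,R,np.array([526,-9.6,p[2]]),rot(1.3,0)*Ro.from_rotvec([0,0,np.pi]),18,0)
E
```

```text
-0.49, 0.03, -0, 0, -0, -0.006, 0, -0.5, 0.03, -0.01, 0, -0, -0.006, 0, -0.49, 0.03, 0, 0, -0, -0.006, 0, -0.5, 0.02, -0, 0, -0, -0.006, 0, -0.49, 0.02, -0, 0, -0, -0.006, 0, -0.5, 0.01, -0.01, 0, -0, -0.006, 0, -0.49, 0.02, 0, 0, -0, -0.006, 0, -0.5, 0.01, -0, 0, -0, -0.006, 0
-0.49, 0.01, -0, 0, -0, -0.006, 0, -0.5, 0, -0.01, 0, -0, -0.006, 0, -0.49, 0, -0, 0, -0, -0.006, 0, -0.5, 0, -0, 0, -0, -0.006, 0, -0.49, -0, -0.01, 0, -0, -0.006, 0, -0.5, -0.01, 0, 0, -0, -0.006, 0, -0.49, -0.01, -0, 0, -0, -0.006, 0, -0.5, -0.01, -0, 0, -0, -0.006, 0
-0.49, -0.02, -0.01, 0, -0, -0.006, 0, -0.5, -0.02, 0, 0, -0, -0.006, 0
end [526.041  -9.627  10.249] rot err 0.36283318284721383
```

Call:
{"fn": "play_rows", "kwargs": {"steps": [-0.5, 0.03, 0, 0, 0, -0.006, 0, -0.5, 0.03, 0, 0, 0, -0.006, 0, -0.5, 0.03, 0, 0, 0, -0.006, 0, -0.5, 0.02, 0, 0, 0, -0.006, 0, -0.5, 0.02, 0, 0, 0, -0.006, 0, -0.5, 0.01, 0, 0, 0, -0.006, 0]}}

```text
time: 20.55
ee_pos: [468.3, -8.8, 10.3]
eef_rot: [3.139, -0.004, 3.094]
contact_force: [-2.3, -0.6, -2.0]
opening: 16.5
gripper_force: 69.1
```

Call:
{"fn": "play_rows", "kwargs": {"steps": [-0.5, 0.02, 0, 0, 0, -0.006, 0, -0.5, 0.01, 0, 0, 0, -0.006, 0, -0.5, 0.01, 0, 0, 0, -0.006, 0, -0.5, 0, 0, 0, 0, -0.006, 0, -0.5, 0, 0, 0, 0, -0.006, 0, -0.5, 0, 0, 0, 0, -0.006, 0, 0, 0, 0, 0, 0, 0, 0]}}

```text
time: 21.25
ee_pos: [499.2, -9.2, 10.5]
eef_rot: [3.139, -0.002, 3.13]
contact_force: [-0.9, -0.4, -1.0]
opening: 16.3
gripper_force: 69.2
```

```bash
python3 - <<'E'
from lid import *
s=ctrl.get_state();print(s["ee_pos"],s["eef_rot"],s["contact_force"])
c=camera("side");i=c["img"];u,v=proj(c,[610,-10,40])[0].astype(int);print(u,v)
cv2.imwrite("pics/f.png",cv2.resize(i[max(v-60,0):v+60,max(u-70,0):u+70],None,fx=5,fy=5,interpolation=2))
np.save("s1.npy",c,allow_pickle=True)
E
```

```text
[499.209  -9.182  10.502] [ 3.139 -0.002  3.13 ] [-0.895 -0.367 -0.969]
178 184
```

View pics/f.png

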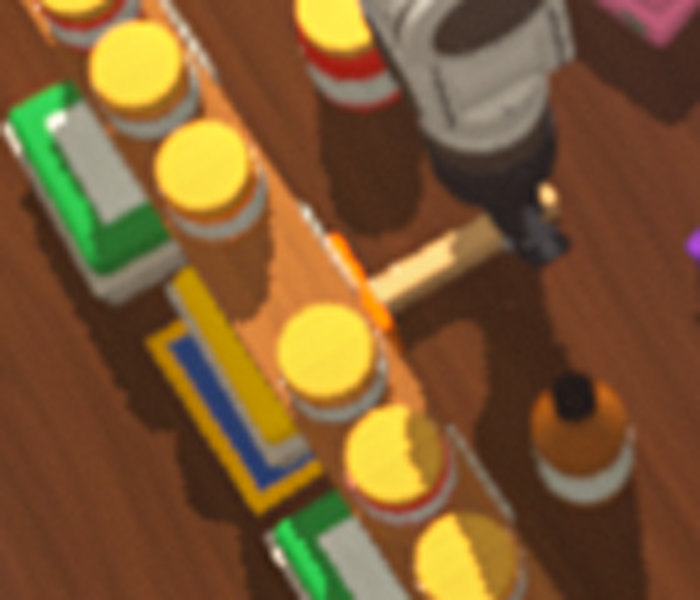

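The picture shows the carton under the board, its far edge running from (170,280) to (305,450). The marker's far border runs from (150,340) to (260,510), so there is some way still to go. I'll measure the remainder in this view.

```bash
cat > fit.py <<'E'
from lid import *
def edge(c,m,z):
    v,u=np.nonzero(m); q=plane(c,np.c_[u,v],z)[:,:2]; lo,hi=np.percentile(q[:,1],[.5,99.5]); ys=np.arange(lo+6,hi-5,3)
    xf=np.array([q[abs(q[:,1]-y)<2,0].max() for y in ys]); g=line(ys,xf); ym=(lo+hi)/2
    return "n %d far x %.1f at y %.1f (%.1f..%.1f) yaw %.2f"%(len(u),np.polyval(g,ym),ym,lo,hi,-np.degrees(np.arctan(g[0])))
def rep(c):
    P=cloud(c);h=cv2.cvtColor(c["img"],cv2.COLOR_BGR2HSV);ok=c["z_map"]>0
    z=P[...,2]; reg=ok&(abs(P[...,1]+6)<90)&(P[...,0]>640)&(P[...,0]<760)
    yel=(h[...,0]>18)&(h[...,0]<36)&(h[...,1]>100)
    print("lid",edge(c,reg&yel&(z>58)&(z<85),68))
    pulp=reg&(z>20)&(z<58)&(abs(P[...,1]+6)<80)&(P[...,0]<735); print("mk",edge(c,reg&(z<14)&yel,0))
    print("bl",edge(c,reg&(z<14)&(h[...,0]>100)&(h[...,0]<130)&(h[...,1]>70),0))
    for s in(1,-1):
        g=ok&(h[...,0]>45)&(h[...,0]<85)&(h[...,1]>90)&(P[...,1]*s>60)&(z>50); print("green",s,edge(c,g,68))
E
python3 - <<'E'
from fit import *
for f in("side0.npy","s1.npy"):
    try: rep(np.load(f,allow_pickle=True).item())
    except Exception as e: print(f,e)
E
```

```text
side0.npy index -1 is out of bounds for axis 0 with size 0
lid n 226 far x 697.6 at y -13.4 (-74.7..48.0) yaw -0.48
s1.npy zero-size array to reduction operation maximum which has no identity
```

```bash
python3 - <<'E'
import re
s=open("fit.py").read()
s=s.replace("xf=np.array([q[abs(q[:,1]-y)<2,0].max() for y in ys])","ys=np.array([y for y in ys if (abs(q[:,1]-y)<2).any()]); xf=np.array([q[abs(q[:,1]-y)<2,0].max() for y in ys])")
s=s.replace('    print("lid",','    if (reg&yel&(z>58)&(z<85)).sum()>50: print("lid",')
open("fit.py","w").write(s)
E
python3 - <<'E'
from fit import *
for f in("side0.npy","s1.npy"): print(f); rep(np.load(f,allow_pickle=True).item())
E
```

```text
side0.npy
mk n 185 far x 729.0 at y -1.5 (-75.1..72.2) yaw 1.03
bl n 380 far x 716.6 at y -7.7 (-61.8..46.3) yaw 1.25
green 1 n 416 far x 723.1 at y 155.4 (93.6..217.3) yaw 0.65
green -1 n 346 far x 732.4 at y -162.2 (-225.1..-99.4) yaw -1.14
s1.npy
lid n 226 far x 697.6 at y -13.4 (-74.7..48.0) yaw -0.48
mk n 176 far x 729.4 at y -1.5 (-75.1..72.0) yaw 1.41
bl n 121 far x 716.7 at y -7.2 (-61.1..46.6) yaw 0.85
green 1 n 418 far x 723.1 at y 155.4 (93.3..217.5) yaw 0.47
green -1 n 352 far x 732.4 at y -162.2 (-225.1..-99.4) yaw -1.14
```

Call:
{"fn": "play_rows", "kwargs": {"steps": [-0.42, 0.04, 0, 0, 0, -0.007, 0, -0.42, 0.04, 0, 0, 0, -0.007, 0, -0.42, 0.04, 0, 0, 0, -0.007, 0, -0.42, 0.04, 0, 0, 0, -0.007, 0, -0.42, 0.04, 0, 0, 0, -0.006, 0, 0, 0, 0, 0, 0, 0, 0]}}

```text
time: 21.9
ee_pos: [520.1, -7.0, 10.4]
eef_rot: [3.139, -0.002, -3.119]
contact_force: [-0.0, -1.0, -0.7]
opening: 16.5
gripper_force: 69.2
```

```bash
python3 - <<'E'
from fit import *
s=ctrl.get_state();print(s["ee_pos"],s["eef_rot"],s["contact_force"])
for _ in range(2): rep(camera("side"))
E
```

```text
[520.109  -7.045  10.37 ] [ 3.139 -0.002 -3.119] [-0.033 -0.993 -0.71 ]
lid n 381 far x 718.7 at y -6.8 (-68.7..55.1) yaw 0.59
mk n 87 far x 729.0 at y 2.5 (-67.3..72.3) yaw 1.21Traceback (most recent call last):
  File "<stdin>", line 3, in <module>
  File "fit.py", line 12, in rep
    print("bl",edge(c,reg&(z<14)&(h[...,0]>100)&(h[...,0]<130)&(h[...,1]>70),0))
               ~~~~^^^^^^^^^^^^^^^^^^^^^^^^^^^^^^^^^^^^^^^^^^^^^^^^^^^^^^^^^^^^
  File "fit.py", line 3, in edge
    v,u=np.nonzero(m); q=plane(c,np.c_[u,v],z)[:,:2]; lo,hi=np.percentile(q[:,1],[.5,99.5]); ys=np.arange(lo+6,hi-5,3)
                                                            ~~~~~~~~~~~~~^^^^^^^^^^^^^^^^^^
    return _quantile_unchecked(
        a, q, axis, out, overwrite_input, method, keepdims, weights)
    return _ureduce(a,
                    func=_quantile_ureduce_func,
    ...<5 lines>...
                    overwrite_input=overwrite_input,
                    method=method)
    r = func(a, **kwargs)
    result = _quantile(arr,
                       quantiles=q,
    ...<2 lines>...
                       out=out,
                       weights=wgt)
    slices_having_nans = np.isnan(arr[-1, ...])
                                  ~~~^^^^^^^^^
IndexError: index -1 is out of bounds for axis 0 with size 0
```

Call:
{"fn": "play_rows", "kwargs": {"steps": [-0.25, 0, 0, 0, 0, -0.002, 0, -0.25, 0, 0, 0, 0, -0.002, 0, 0, 0, 0, 0, 0, 0, 0]}}

```text
time: 22.25
ee_pos: [524.0, -7.0, 10.2]
eef_rot: [3.139, -0.004, -3.116]
contact_force: [-4.0, -1.3, -1.4]
opening: 16.7
gripper_force: 69.2
```

```bash
python3 - <<'E'
from fit import *
s=ctrl.get_state();print(s["ee_pos"],s["eef_rot"],s["contact_force"])
c=camera("side")
try: rep(c)
except Exception: pass
i=c["img"];u,v=proj(c,[690,-10,40])[0].astype(int)
cv2.imwrite("pics/g.png",cv2.resize(i[max(v-55,0):v+55,max(u-60,0):u+60],None,fx=5,fy=5,interpolation=2))
E
```

```text
[523.955  -6.963  10.157] [ 3.139 -0.004 -3.116] [-3.982 -1.291 -1.418]
lid n 399 far x 722.5 at y -5.8 (-68.1..56.5) yaw 1.14
mk n 47 far x 726.7 at y 60.3 (48.2..72.5) yaw 9.69
```

View pics/g.png

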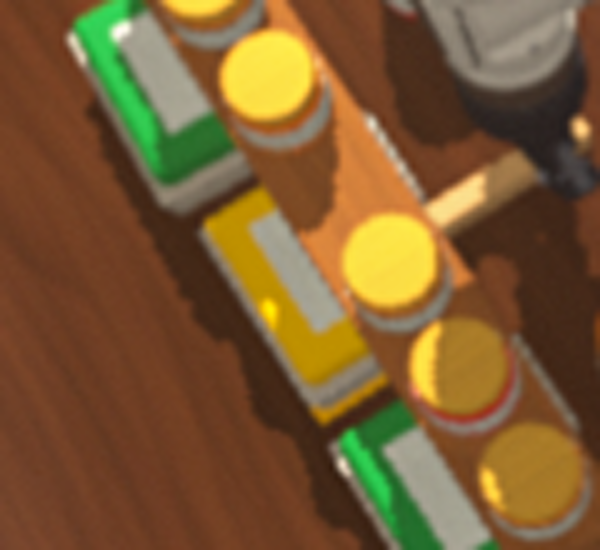

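The picture shows the carton nearly in place, with a strip of the marker's yellow border still visible at its +y end near (355,400). I'll check the marker's ends more carefully before moving on.

```bash
python3 - <<'E'
from h import *
np.set_printoptions(precision=1,suppress=True)
c=np.load("side0.npy",allow_pickle=True).item(); 
# colours sampled along world lines at z=0, along y at x=700 and 724, and along x at y=-20
h=cv2.cvtColor(c["img"],cv2.COLOR_BGR2HSV)
def samp(pts):
    uv=proj(c,pts); uv=uv.astype(np.float32)
    return cv2.remap(h,uv[:,0].reshape(-1,1),uv[:,1].reshape(-1,1),cv2.INTER_LINEAR)[:,0]
for x in(695,708,722):
    for ys in(np.arange(-86,-46,2),np.arange(40,90,2)):
        s=samp(np.array([[x,y,0.] for y in ys])); print(x," ".join("%d:%d/%d/%d"%(y,*k) for y,k in zip(ys,s)))
for y in(-40,0,40):
    s=samp(np.array([[x,y,0.] for x in range(700,746,2)])); print(y," ".join("%d:%d/%d/%d"%(x,*k) for x,k in zip(range(700,746,2),s)))
E
```

```text
695 -86:12/170/73 -84:11/164/73 -82:10/158/72 -80:13/173/81 -78:16/196/98 -76:18/223/130 -74:20/249/159 -72:21/250/171 -70:20/240/175 -68:19/194/158 -66:39/129/132 -64:105/85/108 -62:118/101/102 -60:113/128/106 -58:112/138/107 -56:112/136/107 -54:112/135/106 -52:112/133/106 -50:112/131/106 -48:113/131/105
695 40:113/134/105 42:113/137/105 44:114/131/105 46:116/108/102 48:79/100/113 50:23/139/141 52:19/204/169 54:21/249/186 56:21/252/181 58:20/249/168 60:18/224/134 62:15/195/99 64:12/175/81 66:10/166/71 68:12/167/72 70:17/161/72 72:32/146/73 74:46/146/85 76:56/150/100 78:59/151/108 80:60/153/110 82:59/154/110 84:59/155/110 86:59/156/110 88:59/155/111
708 -86:11/164/74 -84:11/161/72 -82:11/160/72 -80:12/172/79 -78:15/192/96 -76:18/218/130 -74:20/240/160 -72:21/251/174 -70:21/248/179 -68:19/211/168 -66:28/155/145 -64:84/82/112 -62:124/73/98 -60:115/123/105 -58:111/143/107 -56:112/142/105 -54:112/138/105 -52:112/134/106 -50:112/133/106 -48:112/135/106
708 40:112/137/104 42:112/142/105 44:112/145/107 46:113/121/105 48:87/94/109 50:25/126/133 52:19/199/168 54:21/242/185 56:21/254/184 58:20
[... 1207 characters left out ...]
66
0 700:112/129/103 702:112/130/103 704:112/131/103 706:113/131/104 708:113/133/104 710:112/139/104 712:111/144/104 714:112/146/105 716:117/122/104 718:136/65/96 720:87/106/122 722:21/199/164 724:20/236/177 726:21/255/180 728:20/246/163 730:18/227/134 732:15/200/100 734:12/175/76 736:11/161/67 738:11/161/67 740:11/163/68 742:12/165/67 744:12/167/67
40 700:112/135/103 702:112/134/104 704:112/135/104 706:112/137/104 708:112/137/104 710:112/138/105 712:112/146/106 714:112/143/105 716:114/116/102 718:68/112/116 720:17/159/147 722:20/224/176 724:21/255/187 726:21/255/180 728:20/244/158 730:17/214/118 732:13/181/85 734:9/154/65 736:10/159/65 738:11/169/67 740:11/172/69 742:11/167/70 744:11/166/69
```

```bash
cat > samp.py <<'E'
from h import *
def go(c,z,L):
    h=cv2.cvtColor(c["img"],cv2.COLOR_BGR2HSV)
    for a in L:
        uv=proj(c,np.array([[x,y,float(z)] for x,y in a])).astype(np.float32)
        s=cv2.remap(h,uv[:,0].reshape(-1,1),uv[:,1].reshape(-1,1),cv2.INTER_LINEAR)[:,0]
        print("z",z,a[0],"->",a[-1]," ".join("%d/%d/%d"%tuple(k) for k in s))
E
python3 - <<'E'
from samp import *
c=camera("side"); np.save("s2.npy",c,allow_pickle=True)
go(c,0,[[(x,y) for y in range(36,78,2)] for x in(690,705,720)]+[[(x,y) for x in range(708,744,2)] for y in(-40,0,40)])
go(c,68,[[(x,y) for y in range(40,70,2)] for x in(700,712)]+[[(x,y) for y in range(-90,-54,2)] for x in(700,712)])
E
```

```text
z 0 (690, 36) -> (690, 76) 21/201/158 20/145/152 19/96/147 17/61/143 17/51/138 18/48/130 17/56/124 16/78/125 18/134/144 19/186/163 20/228/171 20/243/159 18/223/126 15/196/94 12/172/74 11/166/68 11/165/68 18/156/67 32/147/67 48/145/83 59/147/102
z 0 (705, 36) -> (705, 76) 22/208/159 20/146/152 19/83/147 18/64/144 17/50/140 18/50/132 18/53/125 17/70/125 17/107/135 19/166/155 20/214/170 20/242/169 19/237/141 17/212/103 13/186/79 10/171/68 11/170/67 15/165/67 31/150/71 50/144/83 58/155/97
z 0 (720, 36) -> (720, 76) 20/157/153 20/107/146 18/79/145 17/55/144 17/50/140 16/50/135 17/58/125 18/83/125 19/130/140 19/178/158 20/220/174 20/237/167 19/235/140 16/208/106 11/173/74 10/164/66 10/164/66 22/158/71 42/148/89 55/163/139 64/185/183
z 0 (708, -40) -> (742, -40) 23/248/190 23/255/191 23/255/191 23/255/191 23/255/190 23/255/189 23/255/187 23/243/184 22/205/175 20/153/161 18/100/143 16/86/121 13/91/95 12/129/76 12/163/66 12/171/65 12/169/66 12/167/67
z 0 (708, 0) -> (742, 0) 23/255/191 23/255/190 23/255/190 23/255/191 23/255/190 23/255/189 23/253/188 23/238/183 21/185/170 20/130/155 17/89/134
[... 391 characters left out ...]
4/172 22/240/163 21/185/154 20/127/147 18/80/145 17/56/143 18/50/139 18/52/130
z 68 (712, 40) -> (712, 68) 23/255/190 23/255/191 23/255/191 23/255/190 23/255/189 23/255/186 23/255/182 22/255/172 22/245/163 21/200/156 20/140/149 18/84/144 17/60/143 17/51/141 18/50/132
z 68 (700, -90) -> (700, -56) 17/58/139 17/58/132 16/58/125 17/60/120 17/63/116 16/73/108 14/92/95 12/123/82 11/153/73 14/179/82 17/205/102 21/233/135 22/251/164 23/254/181 23/255/190 23/255/191 23/255/191 23/255/191
z 68 (712, -90) -> (712, -56) 17/55/138 17/58/129 18/58/121 18/60/118 17/63/115 15/77/105 13/96/92 12/126/80 11/151/71 12/172/74 16/197/92 19/222/127 21/241/159 23/252/178 23/255/188 23/255/191 23/255/191 23/255/191
```

```bash
python3 - <<'E'
from samp import *
c=np.load("side0.npy",allow_pickle=True).item()
go(c,0,[[(x,y) for y in range(20,56,2)] for x in(570,585)])
go(c,68,[[(x,y) for y in range(26,56,2)] for x in(570,585)]+[[(x,y) for y in range(-100,-70,2)] for x in(570,585)])
print("green +y")
go(c,0,[[(x,y) for y in range(190,236,2)] for x in(695,)])
go(c,68,[[(x,y) for y in range(200,236,2)] for x in(695,)]+[[(x,y) for y in range(76,106,2)] for x in(695,)])
E
```

```text
z 0 (570, 20) -> (570, 54) 21/208/161 20/157/154 19/110/150 18/77/148 17/61/145 17/61/140 17/63/132 16/68/124 15/79/116 14/98/105 13/124/95 12/149/86 12/164/82 12/169/81 12/170/80 12/168/81 12/167/81 12/167/80
z 0 (585, 20) -> (585, 54) 20/172/158 19/124/153 17/87/150 16/64/147 16/61/142 16/62/135 16/64/127 15/70/119 14/88/109 14/111/98 13/139/88 12/158/80 12/166/78 12/167/78 12/163/78 12/164/78 12/167/78 12/169/78
z 68 (570, 26) -> (570, 54) 29/255/254 28/255/255 28/255/255 26/255/251 25/255/241 23/255/218 22/253/194 22/244/173 21/211/161 20/162/155 19/113/150 18/75/147 17/62/145 16/59/142 16/62/133
z 68 (585, 26) -> (585, 54) 28/255/255 28/255/255 27/255/254 26/255/246 24/255/229 23/255/206 22/250/182 21/225/168 20/184/159 19/131/153 17/83/149 17/67/146 17/60/141 17/63/134 16/69/126
z 68 (570, -100) -> (570, -72) 12/174/84 12/172/85 12/172/84 11/172/83 10/166/80 10/165/80 15/196/119 20/230/174 24/246/225 28/255/255 29/255/255 29/255/255 29/255/255 29/255/255 29/255/255
z 68 (585, -100) -> (585, -72) 11/179/119 11/177/119 11/177/118 10/172/113 9/166/108 12/180/125 17/208/160 22/237/213 27/255/254 28/255/255 29/255/255 29/255/255 29/255/255 29/255/255 29/252/255
green +y
z 0 (695, 190) -> (695, 234) 62/163/111 62/162/111 62/164/110 62/166/108 62/166/105 61/161/99 59/149/93 51/110/100 39/73/112 24/57/131 17/53/140 17/57/130 15/72/111 13/104/90 12/142/77 11/175/70 11/170/70 10/166/71 11/169/72 11/169/72 11/168/71 11/169/71 11/168/71
z 68 (695, 200) -> (695, 234) 62/165/111 62/163/111 62/162/111 62/163/111 62/165/109 62/165/108 62/165/104 61/158/98 56/134/97 47/93/103 31/66/123 18/52/140 17/54/135 16/65/120 14/91/96 12/131/79 11/167/70 11/169/70
z 68 (695, 76) -> (695, 104) 21/252/182 20/246/166 18/222/132 15/193/98 11/171/77 10/167/72 12/168/72 21/156/71 37/142/72 50/148/90 58/151/104 60/151/110 60/153/111 59/154/110 59/157/110
```

Comparing like edges, the carton centre is at y ≈ -8 and yaw ≈ 1.1°, which matches the marker (683, -8, 1.1°). It is about 1–2 mm short in x, so one last nudge, then back off.

Call:
{"fn": "play_rows", "kwargs": {"steps": [-0.1, 0, 0, 0, 0, 0, 0, -0.1, 0, 0, 0, 0, 0, 0, 0, 0, 0, 0, 0, 0, 0, 0, 0, 0, 0, 0, 0, 0]}}

```text
time: 22.75
ee_pos: [525.8, -7.0, 10.2]
eef_rot: [3.139, -0.004, -3.116]
contact_force: [-2.2, -0.4, -1.3]
opening: 16.5
gripper_force: 69.2
```

```bash
python3 - <<'E'
from fit import *; from samp import go
s=ctrl.get_state();print(s["ee_pos"],s["eef_rot"],s["contact_force"])
c=camera("side")
try: rep(c)
except Exception: pass
go(c,0,[[(x,y) for x in range(720,742,2)] for y in(-40,0,40)])
E
```

```text
[525.846  -6.961  10.191] [ 3.139 -0.004 -3.116] [-2.202 -0.431 -1.289]
lid n 408 far x 724.4 at y -6.2 (-68.1..55.6) yaw 1.46
mk n 44 far x 729.3 at y -11.7 (-95.8..72.5) yaw 1.77
z 0 (720, -40) -> (740, -40) 23/255/189 23/254/187 23/242/184 22/204/176 20/145/163 18/100/146 16/68/129 13/87/101 11/122/77 11/156/69 12/173/66
z 0 (720, 0) -> (740, 0) 23/255/190 23/255/191 23/236/192 22/198/188 20/133/164 18/86/140 16/79/113 13/105/88 12/153/71 12/172/66 11/173/66
z 0 (720, 40) -> (740, 40) 19/95/146 18/73/144 18/63/144 18/55/144 18/51/139 17/59/126 14/89/100 12/133/73 12/161/66 12/173/65 11/171/68
```

Call:
{"fn": "play_rows", "kwargs": {"steps": [0.5, 0, 0, 0, 0, 0, 0, 1, 0, 0, 0, 0, 0, 0, 2, 0, 0, 0, 0, 0, 0, 3, 0, 0, 0, 0, 0, 0, 3.5, 0, 0, 0, 0, 0, 0, 3, 0, -1, 0, 0, 0, 0, 0, 0, -3, 0, 0, 0, 0, 0, 0, -4, 0, 0, 0, 0]}}

```text
time: 23.6
ee_pos: [392.5, -10.6, 90.1]
eef_rot: [3.139, -0.008, -3.116]
contact_force: [1.2, 0.3, -0.8]
opening: 16.4
gripper_force: 69.1
```

Call:
{"fn": "play_rows", "kwargs": {"steps": [0, 0, -4, 0, 0, 0, 0, 0, -2, -2, 0, 0, 0, 0, 0, -4, 0, 0, 0, 0, 0, 0, -4, 0, 0, 0, 0, 0, 0, -4, 0, 0, 0, 0, 0, 0, -4, 0, 0, 0, 0, 0, 0, -4, 0, 0, 0, 0, 0, 0, -4, 0, 0, 0, 0, 0]}}

```text
time: 24.4
ee_pos: [402.7, -272.3, 150.3]
eef_rot: [3.14, -0.002, -3.116]
contact_force: [1.0, -0.1, -1.5]
opening: 16.4
gripper_force: 69.1
```

Call:
{"fn": "play_rows", "kwargs": {"steps": [0, -4, 0, 0, 0, 0, 0, 0, -2, 0, 0, 0, 0, 0, 0, -1, 0, 0, 0, 0, 0, 0, 0, 0, 0, 0, 0, 0, 0, 0, 0, 0, 0, 0, 0]}}

```text
time: 24.9
ee_pos: [404.5, -339.5, 149.7]
eef_rot: [3.138, -0.004, -3.115]
contact_force: [-0.8, -0.1, -1.2]
opening: 16.3
gripper_force: 69.2
```

```bash
python3 - <<'E'
from plan import *
p,R=pose();print(p,R.as_euler("xyz"))
rows(p,R,np.array([390,-345,40]),rot(0,0)*Ro.from_rotvec([0,0,np.pi]),5,0)
E
```

```text
[ 404.537 -339.537  149.69 ] [ 3.138 -0.004 -3.115]
0.28, -0.11, 2.19, 0.001, -0.001, 0.005, 0, 0.29, -0.11, 2.2, 0.001, -0.001, 0.005, 0, 0.29, -0.11, 2.19, 0.001, -0.001, 0.005, 0, 0.29, -0.1, 2.2, 0.001, -0.001, 0.005, 0, 0.29, -0.11, 2.19, 0.001, -0.001, 0.005, 0
end [ 389.996 -344.998   40.012] rot err 0.1200999939819976
```

Call:
{"fn": "play_rows", "kwargs": {"steps": [0.3, -0.1, 2.2, 0, 0, 0.005, 0, 0.3, -0.1, 2.2, 0, 0, 0.005, 0, 0.3, -0.1, 2.2, 0, 0, 0.005, 0, 0.3, -0.1, 2.2, 0, 0, 0.005, 0, 0.3, -0.1, 2.2, 0, 0, 0.005, 0, 0, 0, 1.5, 0, 0, 0, 0, 0, 0, 1, 0, 0, 0, 0, 0, 0, 0, 0, 0, 0, 0]}}

```text
time: 25.7
ee_pos: [388.8, -343.7, 13.8]
eef_rot: [3.137, -0.006, -3.139]
contact_force: [-0.5, -0.5, -1.7]
opening: 16.4
gripper_force: 69.2
```

Call:
{"fn": "play_rows", "kwargs": {"steps": [0, 0, 0.2, 0, 0, 0, 0, 0, 0, 0.2, 0, 0, 0, 0, 0, 0, 0.2, 0, 0, 0, 0, 0, 0, 0, 0, 0, 0, 0]}}

```text
time: 26.1
ee_pos: [389.5, -345.6, 9.1]
eef_rot: [3.139, -0.003, -3.141]
contact_force: [0.1, -0.3, -2.5]
opening: 16.1
gripper_force: 69.2
```

Call:
{"fn": "play_rows", "kwargs": {"steps": [0, 0, 0.1, 0, 0, 0, 0, 0, 0, 0.1, 0, 0, 0, 0, 0, 0, 0.1, 0, 0, 0, 0, 0, 0, 0, 0, 0, 0, 0]}}

```text
time: 26.5
ee_pos: [389.4, -345.7, 6.6]
eef_rot: [3.139, -0.003, -3.141]
contact_force: [-1.5, 1.3, 3.4]
opening: 16.7
gripper_force: 70.0
```

Touchdown. Releasing and retreating straight up.

Call:
{"fn": "play_rows", "kwargs": {"steps": [0, 0, 0, 0, 0, 0, 0.5, 0, 0, 0, 0, 0, 0, 0.5, 0, 0, 0, 0, 0, 0, 0.5, 0, 0, -1, 0, 0, 0, 0.5, 0, 0, -3, 0, 0, 0, 0.5, 0, 0, -3, 0, 0, 0, 0.5, 2, 0, -3, 0, 0, 0, 0.5, 3, 0, -3, 0, 0, 0, 0.5]}}

```text
time: 27.3
ee_pos: [340.7, -346.2, 137.9]
eef_rot: [3.14, -0.002, -3.139]
contact_force: [-1.1, 0.3, 0.1]
opening: 42.3
gripper_force: 0.0
```

Call:
{"fn": "play_rows", "kwargs": {"steps": [3, 0, -2, 0, 0, 0, 0.5, 1, 0, 0, 0, 0, 0, 0.5, 0, 0, 0, 0, 0, 0, 0.5, 0, 0, 0, 0, 0, 0, 0.5]}}

```text
time: 27.7
ee_pos: [300.2, -345.8, 155.6]
eef_rot: [3.138, -0.004, -3.141]
contact_force: [0.0, 0.4, 0.3]
opening: 42.8
gripper_force: 0.0
```

```bash
python3 - <<'E'
from ph import *; from fit import rep
s=ctrl.get_state();print(s["ee_pos"],s["contact_force"],s["opening"])
c=look("side")
try: rep(c)
except Exception: pass
P=cloud(c);h=cv2.cvtColor(c["img"],cv2.COLOR_BGR2HSV)
j=(P[...,2]>85)&(P[...,2]<110)&(abs(P[...,0]-518)<60)&(abs(P[...,1]+160)<60);print("jar",np.median(P[j],0))
b=(c["z_map"]>0)&(abs(P[...,0]-540)<60)&(abs(P[...,1]-115)<60)&(P[...,2]>130); print("bottle",np.median(P[b],0))
cv2.imwrite("pics/z.png",cv2.resize(c["img"][30:290,70:400],(760,600),interpolation=2))
E
```

```text
[ 300.17  -345.794  155.639] [0.042 0.408 0.262] 42.82187615462141
side head 69
[[ 485.786 -377.262   18.019]
 [ 499.009 -326.76    44.928]
 [ 501.139 -309.643   65.092]] dir [ 0.057 -0.973  0.222]
side wood 285
[[ 362.68  -373.327   15.723]
 [ 434.637 -343.686   26.969]
 [ 496.699 -322.371   65.646]] dir [ 0.976 -0.03   0.216]
lid n 404 far x 724.5 at y -5.8 (-68.1..56.4) yaw 1.52
mk n 46 far x 738.9 at y -12.0 (-96.5..72.5) yaw 9.68
jar [ 519.942 -158.365   95.271]
bottle [540.949 149.108 164.979]
```

View pics/z.png

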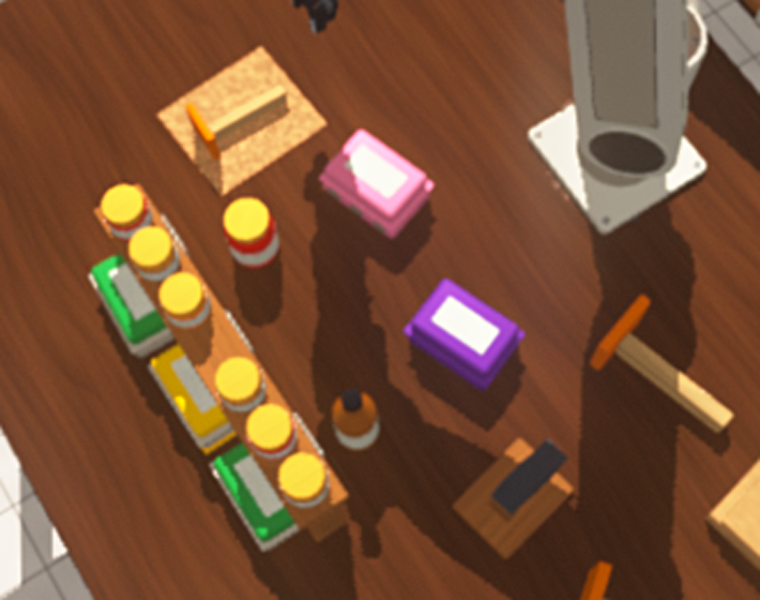

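The picture shows the pusher flat on the mat at (235,120) and the carton at (195,400) between the two greens, with bottle and jar unmoved. A last check of the sideways centring uses the white labels on the lids.

```bash
python3 - <<'E'
from m import *
for name,c in(("start",np.load("side0.npy",allow_pickle=True).item()),("now",camera("side")),("top",camera("top"))):
    P=cloud(c);h=cv2.cvtColor(c["img"],cv2.COLOR_BGR2HSV)
    m=((h[...,1]<45)&(h[...,2]>90)&(abs(P[...,2]-70)<7)&(P[...,0]>540)&(P[...,0]<740)&(abs(P[...,1])<240)).astype(np.uint8)
    n,l,s,_=cv2.connectedComponentsWithStats(m)
    for i in range(1,n):
        if s[i,4]<40: continue
        v,u=np.nonzero(l==i); q=plane(c,np.c_[u,v],68)
        # y ends row-wise (median over x bins)
        e=np.array([[q[abs(q[:,0]-x)<2,1].min(),q[abs(q[:,0]-x)<2,1].max()] for x in np.arange(q[:,0].min()+4,q[:,0].max()-3,3)])
        print(name,len(u),"x %.1f..%.1f"%(q[:,0].min(),q[:,0].max()),"y ends",np.median(e,0),"mid",np.median(e,0).mean())
E
```

```text
start 185 x 687.1..712.1 y ends [-205.30647718 -130.29338372] mid -167.79993044576838
start 242 x 570.8..604.3 y ends [-64.21496808  11.74081763] mid -26.237075224403696
start 204 x 678.5..702.0 y ends [114.19662305 189.683803  ] mid 151.94021302499476
now 186 x 686.1..712.1 y ends [-206.02437263 -130.83411226] mid -168.42924244594343
now 143 x 682.4..701.7 y ends [-45.29353899  27.24572916] mid -9.023904911745177
now 208 x 678.5..702.0 y ends [114.19662305 190.14346625] mid 152.1700446496674
```

```bash
python3 -c "
from workcell import ctrl
print(ctrl.finish_job())"
```

```text
the job is handed in; nothing more can be done
None
```

The job is handed in at about 28 s of the 72 s allowed: by camera the yellow-lidded carton stands on the marker to within about 2 mm and 0.5°, the pusher lies flat on the cork mat, and the green cartons, bottle and jar stand where they were.

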